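# Get the sawn blank out from behind the cans and into the drill vise

### The arm

A 7-joint arm with a two-finger parallel gripper is mounted at the origin on the work surface. World frame = base frame: x ahead of the robot, y to its left, z up, the work surface at z = 0. Lengths are in m, angles in rad, forces in N, time in s.
With the tool pointing down it reaches from about 0.4 to 0.85 m from the base axis. Payload 4.5 kg.
Tool frame: the origin (TCP) lies at the very end of the fingers, on their centre line; the grasp point (between the pads) lies 19 mm behind it; z points along the fingers, y is the line along which they close (so a half turn about z gives the same grasp; the last joint's range is limited). The gripper opens to 88 mm and grips with 3 to 60 N. Pads are 18 mm wide; open, the fingers measure 123 mm over their backs; the gripper's body (75 mm by 187 mm) begins 45 mm behind the grasp point.
Start: joints at [-1.223, 0.689, -0.195, 1.565, 0.157, 0.902, -0.215], TCP at [0.193, 0.595, 0.239] pointing down, gripper open.
Joint ranges: [-3.01, 3.01], [-0.46, 2.08], [-1.47, 1.51], [0.13, 2.56], [-1, 4.14], [0.04, 2.09], [-2.66, 2.66]. Speed limits (rad/s): [2.57, 2.57, 3.14, 3.14, 3.14, 3.14, 3.14].

### API

Orientations are given as a unit quaternion [x, y, z, w].
In Python, from plant import r gives the robot as it stands. The module is installed in compiled form; this text tells all that it offers.
- The arm moves only by the tool step_arm, never from a script. Its argument "increments" is a list of rows, each a list of 2 entries, a list of its own where there are three numbers: the shift along the world's x, y, z in cm, then the turn, a rotation vector about the world's x, y, z in degrees. A call has exactly 10 rows; each row shifts and turns the commanded pose from where the row before left it; what a row does not reach is not made up. A row lasts 1/10 s, in which the tool goes at most 50 mm and 8.59 degrees, less where a joint would pass 70% of its speed; a pose out of reach is approached as far as the arm can. A call is refused whole if a number of a shift passes 5 or a number of a turn 8.59, either way. A call with a gripper value outside its range is refused whole. "fingers" is the opening, from 0 (shut) to 1 (fully open), set as the call begins (left out, the last holds). The fingers move at their own pace and stop on an object; "grip_force" is the grip in N (left out, the last holds). Time passes only in rows, so rows that do not move let the fingers close, or fill a call up. It gives the time, the measured TCP pose, the force, the opening and the grip force at its end, in the units of the state.
- r.get_state(): the state, without advancing time (a new reading comes with each control period).
- r.snapshot(name): name is "scene" or "top" or "wrist"; returns (picture, depth): 480x640x3 uint8, red, green, blue; 480x640 float32, m along the optical axis (not along the pixel's ray), 0 where there is no reading.
- r.calibration(name): a dict with "fov_y" (degrees; the focal length in pixels is half the picture's height over the tangent of half this angle, whatever the lens; pixels are square), "cx", "cy" (the principal point, pixels), "k1" (the pictures are not rectified: a ray, as slopes to the right and down, at radius r is drawn at 1 + k1 r^2 times it, then the intrinsics apply), "R" (3x3) and "t" (3): a world point X has camera coordinates R X + t. Camera axes: x right, y down, z forward; pixel columns grow to the right and rows downward; lengths in m; the calibration is good to about 2 mm. A picture is of the moment at which its call begins: read the wrist's pose just before it. calibration takes no time and is no camera call; for the wrist camera it gives the pose at the moment of the call.
- r.finish_job(): hands the job in; it is judged then, once.
The state is a dict: "clock": time; "q": joint angles; "qd": joint speeds; "joint_torque": joint torques, N m; "tool_pos": TCP position; "eef_rot": TCP orientation; "contact_force": force on the tool from outside, world axes, zero at the start; "moment": the same for the moment, N m; "opening": opening from 0.0 (shut) to 1.0 (fully open); "finger_force": force on a finger pad.
Only numpy, scipy, OpenCV 4.12 (cv2) and the standard library are available. Lean on these libraries where they do the work, as an engineer would, in place of code of your own. Each camera call takes 0.05 s, during which the arm holds its last target. There are 200 camera calls.

### The job

The aerosol can, the rectangular can and the screw-top jar stand in front of a sawn steel blank in the grey shelf bay: first stand all three in the drip tray, then take out the blank and lay it flat on the bed of the drill vise between its open jaws, long side along the jaws and midway along them, ready to be clamped. Then put each container back on the very spot where it stood, the rectangular can with a broad side to the front of the bay again. Keep the containers upright, set everything down rather than dropping it, and leave the grease tin, the wrench and the tape measure alone.

Things in the scene. Friction and masses are not known exactly. Their poses are not given: they have to be found in the camera images.
- aerosol: Aerosol can, white with a grey band and black cap, upright: 53 mm in diameter, 160 mm high (the cap, 50 mm in diameter, begins 121 mm up), about 0.28 kg. Origin: centre of its underside, z up.
- rect_can: Rectangular bare-metal solvent can with a paper label and a black screw cap, upright: 52 mm thick (its x), 85 mm wide (its y), shoulder 115 mm high; the cap (30 mm across, 22 mm off centre to +y) and a wire handle stand on the shoulder up to 133 mm. About 0.35 kg. Origin: centre of its underside, z up. In the bay its broad faces look to the front and back of the bay.
- jar: Clear screw-top jar of washers with a metal lid, upright: 66 mm in diameter up to 72 mm height, lid 63 mm in diameter from 78 to 95 mm height. About 0.30 kg. Origin: centre of its underside, z up.
- blank: Sawn steel blank, a bright rectangular block 32 mm (x) by 60 mm (y) and 40 mm high, about 0.6 kg, lying flat behind the three containers. Origin: centre of its underside, z up.
- bay: Fixed grey sheet-steel shelf bay on the bench, open on top: 152 mm deep (x) by 366 mm wide (y), floor 3 mm thick, sides and back (+x) 55 mm high with 3 mm walls, front (-x) lip 15 mm high. Origin: centre of its underside. The containers stand side by side along its y about 30 mm in front of its centre line, 105 mm apart, in any order; the blank lies behind them, about 28 mm behind the centre line.
- tray: Fixed bright metal drip tray, empty, the place to set the containers aside: 340 mm (x) by 150 mm (y) outside, walls 3 mm thick, rim 18 mm high, floor 3 mm above the bench. Origin: centre of its underside. It stands to one side of the bay, the vise to the other. Room for three containers in a row along its x, 100 mm apart.
- vise: Fixed grey drill vise. Origin: on the bench under the middle of the jaw opening. Jaw faces at x = -26 and +26 mm run along y from -50 to +50 mm, tops 67 mm above the bench; the flat bed between them is 35 mm above the bench, 80 mm wide in y. A screw with cross handle reaches to x = -160 mm, 61 mm high. The blank belongs with its origin 35 mm above the vise's, its y along the vise's y (either way).
- grease_tin: Bystander: flat round grease tin, 61 mm in diameter, 35 mm high, in the bay's back corner at +y. Origin: centre of its underside. Not to be moved.
- wrench: Bystander: wrench, 170 mm long, lying on the bench in front of the bay, along its own x. Not to be moved.
- tape: Bystander: yellow tape measure standing on edge on the bench in front of the bay, 30 mm (x) by 65 mm (y) by 65 mm high. Origin: centre of its underside. Not to be moved.

How it is judged:
By the outcome, as a careful person would: the job done as asked, in the order asked, and still so for the second after the job is handed in, with the robot touching nothing.
It also fails if it takes over 141 s, if anything falls off the work surface, if the arm or the gripper's body presses on something with over 40 N, if the wrist force passes 120 N, or if a joint passes its speed limit or range.

## Working session

There is one attempt and no reset: what is moved stays moved. The work goes in short steps, Python scripts to look and compute and a tool call to move; the robot and the scene stay as the last step left them, time stands still between calls to the robot, and variables do not carry over. Pictures are saved under pics/ and viewed, at most 14 in all, crops included, and the job is handed in when it is done.

Besides the shell and the picture viewer there is one more tool, called by a JSON object that holds its "method" and its "body", one argument or row to a line. step_arm: Moves the arm, as the interface text tells. Its arguments: {"type":"object","properties":{"increments":{"type":"array","items":{"type":"array"}},"fingers":{"type":"number"},"grip_force":{"type":"number"}},"required":["increments"]}

```bash
mkdir -p pics; cat > h.py <<'E'
import numpy as np, cv2
from plant import r
def K(c):
    f=240/np.tan(np.radians(c["fov_y"])/2); return f
def ray(c,uv):
    f=K(c); d=(np.atleast_2d(uv).astype(float)-[c["cx"],c["cy"]])/f
    s=d.copy()
    for _ in range(20): s=d/(1+c["k1"]*(s**2).sum(1,keepdims=True))
    return s
def onz(c,uv,z):
    s=ray(c,uv); R=np.array(c["R"]);t=np.array(c["t"])
    D=np.c_[s,np.ones(len(s))]@R; o=-R.T@t
    return o+D*((z-o[2])/D[:,2])[:,None]
def cloud(c,dep):
    v,u=np.mgrid[:480,:640]; uv=np.c_[u.ravel(),v.ravel()]
    s=ray(c,uv); P=np.c_[s,np.ones(len(s))]*dep.ravel()[:,None]
    R=np.array(c["R"]);t=np.array(c["t"])
    W=(P-t)@R; W[dep.ravel()==0]=np.nan
    return W.reshape(480,640,3)
def snap(n,name=None):
    c=r.calibration(n); im,d=r.snapshot(n)
    if name: cv2.imwrite(f"pics/{name}.png",im[:,:,::-1])
    return c,im,d
E
python3 - <<'E'
from h import *
for n in ("scene","top","wrist"):
    c,im,d=snap(n,n+"0"); np.savez(f"{n}0.npz",im=im,d=d,**{k:np.array(v) for k,v in c.items()})
    print(n,c["fov_y"],c["cx"],c["cy"],c["k1"],np.round(-np.array(c["R"]).T@c["t"],3),np.round(c["R"],2).tolist(),(d>0).mean())
print(r.get_state())
E
```

```text
scene 50.94957581739632 329.84789636169916 240.64143123664934 -0.11925756496341591 [ 1.115 -0.469  0.79 ] [[0.65, 0.76, -0.02], [0.53, -0.48, -0.7], [-0.54, 0.45, -0.71]] 0.9960123697916666
top 52.630149534952395 324.5511181727796 242.2789424094412 0.02581450850648127 [ 0.368 -0.002  0.957] [[-0.05, -1.0, -0.0], [-0.98, 0.05, -0.2], [0.2, -0.01, -0.98]] 0.9961393229166666
wrist 69.24058422429745 321.06759789312724 238.12296378196325 0.016136055794321227 [0.124 0.617 0.383] [[0.31, 0.95, -0.0], [0.91, -0.3, 0.29], [0.27, -0.09, -0.96]] 0.995966796875
{'clock': 0.15, 'q': array([-1.22321102,  0.68975625, -0.19453479,  1.56604261,  0.15730473,
        0.90248918, -0.21509821]), 'qd': array([ 2.01769892e-04, -2.03298784e-03,  1.73466367e-03, -5.19133142e-03,
        2.67949212e-04, -1.07814427e-05, -3.33442264e-04]), 'joint_torque': array([-8.77924631e-04, -5.27858770e+01, -1.26885697e+00, -1.53585953e+01,
       -5.26495557e-02,  3.89417153e-03,  1.10873493e-04]), 'tool_pos': array([0.19280551, 0.59405044, 0.23813301]), 'eef_rot': array([ 1.56216123e-01,  9.87722682e-01, -6.50529283e-04, -5.47788887e-05]), 'contact_force': array([-0.10941436,  0.18542879,  0.04403119]), 'moment': array([ 0.00489469, -0.00599479,  0.01473752]), 'finger_force': 0.0, 'opening': 1.0022765778573814}
```

View pics/top0.png

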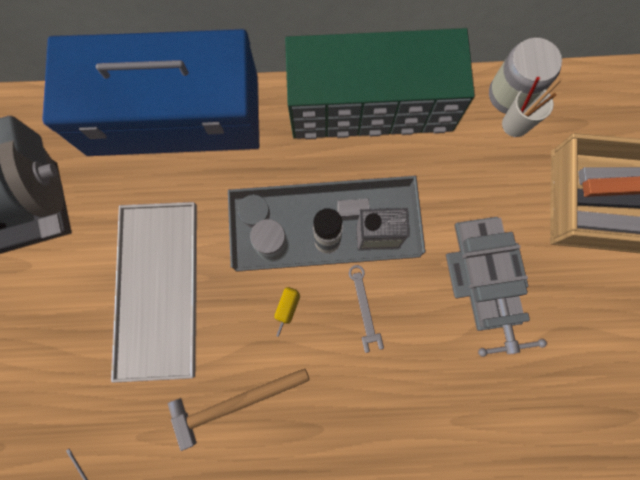

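View pics/scene0.png

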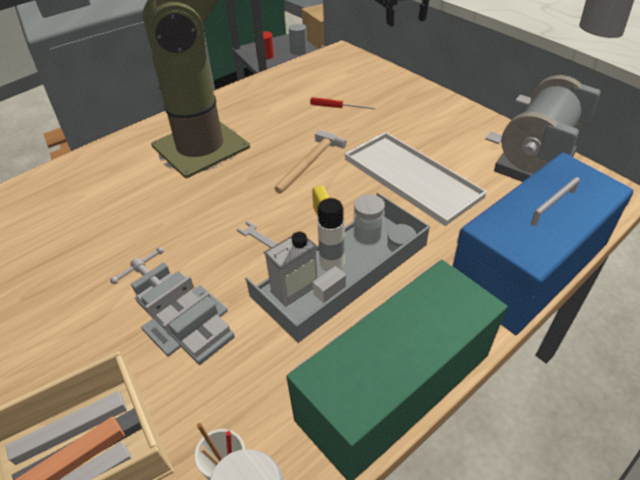

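The top view shows the bay at about (230-425, 180-270). Inside it are the grease tin (253,210), jar (267,238), aerosol (327,228), rect can (383,228) and the blank (352,207). The tray is at left (155,290) and the vise at right (492,265). The scene view agrees.

```bash
cat > m.py <<'E'
from h import *
def box(name,W,m,npx=30):
    m=m.astype(np.uint8)
    n,l,s,c=cv2.connectedComponentsWithStats(m)
    for i in range(1,n):
        if s[i,4]<npx: continue
        P=W[l==i]; rc=cv2.minAreaRect((P[:,:2]*1000).astype(np.float32))
        (e,rad)=cv2.minEnclosingCircle((P[:,:2]*1000).astype(np.float32))
        print(name,"px",s[i,4],c[i].round(),"z",np.round(np.median(P[:,2])*1000,1),"mean",np.round(P.mean(0)[:2]*1000,1),"rect",np.round(rc[0],1),np.round(rc[1],1),round(rc[2],1),"circ",np.round(e,1),round(rad,1))
E
python3 - <<'E'
from m import *
for n in ("top","scene"):
    f=np.load(n+"0.npz"); c={k:f[k] for k in("fov_y","cx","cy","k1","R","t")}; W=cloud(c,f["d"]); z=W[...,2]
    v,u=np.mgrid[:480,:640]
    print(n,"bench z",np.nanmedian(z[350:370,210:420])*1000)
    if n=="top": roi=(u>215)&(u<440)&(v>170)&(v<280)
    else: roi=(W[...,0]>.4)&(W[...,0]<.75)&(W[...,1]>-.2)&(W[...,1]<.22)
    box("aer cap",W,roi&(z>.15)&(z<.175))
    box("shoulder",W,roi&(z>.11)&(z<.127))
    box("jar lid",W,roi&(z>.09)&(z<.105))
    box("blank/tin",W,roi&(z>.033)&(z<.049))
    box("wall",W,roi&(z>.051)&(z<.06))
    if n=="top": 
      box("bayall",W,roi&(z>.007)); box("tray",W,(u>100)&(u<210)&(v>195)&(v<390)&(z>.010)&(z<.03))
    ro=((u>430)&(u<560)&(v>200)&(v<360)) if n=="top" else ((u>100)&(u<240)&(v>230)&(v<370))
    box("jaw",W,ro&(z>.061)&(z<.075)); box("vbed",W,ro&(z>.03)&(z<.04))
    box("vise",W,ro&(z>.02),200)
E
```

```text
top bench z -1.2380349220402804
aer cap px 655 [327. 222.] z 161.5 mean [567.6 -13.3] rect [569.  -13.6] [48.8 47.8] 61.8 circ [569.5 -13.5] 25.1
shoulder px 1173 [386. 223.] z 117.0 mean [ 571.5 -118.4] rect [ 572.8 -115.3] [86.3 54. ] 89.2 circ [ 572.3 -115. ] 49.4
shoulder px 99 [328. 236.] z 122.0 mean [552.1 -14. ] rect [558.4 -14.7] [30.7 52.8] 3.7 circ [569.1 -14. ] 26.8
jar lid px 923 [267. 236.] z 96.7 mean [563.2  95.9] rect [563.7  96. ] [62.2 61.3] 74.1 circ [563.8  95.9] 31.7
jar lid px 43 [327. 242.] z 98.9 mean [547.5 -11.7] rect [550.1 -10.6] [45.5 13.5] 81.1 circ [556.8 -11.6] 22.8
jar lid px 80 [383. 239.] z 97.3 mean [ 547.2 -114.2] rect [ 547.3 -114.9] [82.3  2.7] 88.8 circ [ 548.7 -115. ] 41.1
blank/tin px 579 [335. 193.] z 40.8 mean [655.8 -33.5] rect [598.4 -11.1] [149.9 363.5] 1.1 circ [596.7 -11.5] 195.5
blank/tin px 706 [253. 209.] z 36.8 mean [631.7 129.9] rect [632.4 130. ] [57.3 59.5] 24.6 circ [632.  129.7] 30.4
blank/tin px 448 [352. 207.] z 41.9 mean [626.  -64.6] rect [625.4 -67.4] [33.2 60.5] 2.1 circ [627.3 -67.8] 32.0
blank/tin px 66 [233. 241.] z 
[... 4363 characters left out ...]
3] 11.0
vbed px 43 [165. 278.] z 36.9 mean [ 399.9 -307.8] rect [ 400.6 -307. ] [ 8.  27.3] 9.2 circ [ 400.8 -307. ] 13.8
vbed px 65 [143. 293.] z 37.3 mean [ 405.5 -360. ] rect [ 405.1 -355.4] [28.8 36.1] 5.0 circ [ 404.8 -358. ] 20.8
vbed px 508 [176. 306.] z 37.2 mean [ 478.4 -327. ] rect [ 478.1 -325.1] [ 30.5 100.1] 4.9 circ [ 464.9 -326.3] 50.0
vbed px 857 [205. 334.] z 36.8 mean [ 570.5 -316.3] rect [ 568.8 -315.1] [40.6 83.5] 6.2 circ [ 568.  -315.1] 45.2
vise px 5233 [177. 305.] z 54.3 mean [ 488.2 -327.2] rect [ 463.1 -324.2] [263.4 125. ] 6.9 circ [ 463.5 -325.3] 137.6
vise px 375 [113. 362.] z 87.7 mean [ 551. -474.] rect [ 558.8 -479.3] [37.9 42.1] 80.9 circ [ 559.1 -476.3] 25.6
```

{"method": "step_arm", "body": {
  "increments": [
    [[1.9, -2.9, 0.6], [0, 0, -3.6]],
    [[1.9, -2.9, 0.6], [0, 0, -3.6]],
    [[1.9, -2.9, 0.6], [0, 0, -3.6]],
    [[1.9, -2.9, 0.6], [0, 0, -3.6]],
    [[1.9, -2.9, 0.6], [0, 0, -3.6]],
    [[1.9, -2.9, 0.6], [0, 0, -3.6]],
    [[1.9, -2.9, 0.6], [0, 0, -3.6]],
    [[1.9, -2.9, 0.6], [0, 0, -3.6]],
    [[1.9, -2.9, 0.6], [0, 0, -3.6]],
    [[1.9, -2.9, 0.6], [0, 0, -3.6]]
  ],
  "fingers": 1,
  "grip_force": 25
}}

```text
clock: 1.15
tool_pos: [0.3834, 0.3031, 0.2989]
eef_rot: [0.455, 0.891, -0.0, -0.0]
contact_force: [0.6, -0.3, -0.7]
opening: 1.006
finger_force: 0.0
```

{"method": "step_arm", "body": {
  "increments": [
    [[1.9, -2.9, 0.6], [0, 0, -3.6]],
    [[1.9, -2.9, 0.6], [0, 0, -3.6]],
    [[1.9, -2.9, 0.6], [0, 0, -3.6]],
    [[1.9, -2.9, 0.6], [0, 0, -3.6]],
    [[1.9, -2.9, 0.6], [0, 0, -3.6]],
    [[1.9, -2.9, 0.6], [0, 0, -3.6]],
    [[1.9, -2.9, 0.6], [0, 0, -3.6]],
    [[1.9, -2.9, 0.6], [0, 0, -3.6]],
    [[0, 0, 0], [0, 0, -3.6]],
    [[0, 0, 0], [0, 0, -3.6]]
  ]
}}

```text
clock: 2.15
tool_pos: [0.5353, 0.071, 0.3466]
eef_rot: [0.709, 0.705, -0.0, 0.0]
contact_force: [-0.2, 0.8, 0.4]
opening: 1.004
finger_force: 0.0
```

```bash
cat >> m.py <<'E'
def bayview(tag):
    c,im,d=snap("wrist","w"+tag); W=cloud(c,d); z=W[...,2]; x=W[...,0];y=W[...,1]
    roi=(x>.515)&(x<.68)&(y>-.2)&(y<.18); s=r.get_state()
    print(s["clock"],np.round(s["tool_pos"]*1000,1),np.round(90-2*np.degrees(np.arctan2(s["eef_rot"][0],s["eef_rot"][1])),2),np.round(np.degrees(s["q"])))
    box("aer",W,roi&(z>.15)&(z<.175)); box("shoulder",W,roi&(z>.11)&(z<.127))
    box("jar",W,roi&(z>.09)&(z<.105)); box("blank/tin",W,roi&(z>.034)&(z<.0485),100); box("wall",W,(x>.5)&(x<.69)&(y>-.22)&(y<.2)&(z>.051)&(z<.06),150)
E
python3 -c "
from m import *
bayview('1')"
```

```text
2.2 [534.9  71.9 346.5] -0.33 [-18.  26.   9.  96.  -5.  58.  -8.]
aer px 1664 [354. 289.] z 162.2 mean [569.7  -9.1] rect [570.7 -11.3] [46.5 48.3] 57.6 circ [570.3 -12.7] 24.9
shoulder px 303 [348. 262.] z 122.1 mean [566.8   5.6] rect [567.9  -1. ] [53.5 29.7] 12.0 circ [570.3 -12. ] 26.8
shoulder px 901 [352. 331.] z 117.5 mean [573.1 -84.8] rect [574.2 -90.6] [38.8 53.2] 89.9 circ [573.8 -90.8] 32.2
jar px 2428 [346. 178.] z 97.4 mean [564.4  97.5] rect [564.7  97.2] [61.5 61. ] 89.8 circ [564.6  96.6] 31.5
jar px 160 [345. 254.] z 97.1 mean [564.7   7.2] rect [565.1   1.8] [51.6 21.3] 20.1 circ [568.7  -8.2] 25.8
jar px 225 [351. 314.] z 98.3 mean [573.1 -72.9] rect [573.6 -74.1] [52.   9.7] 6.1 circ [574.1 -78.9] 26.0
blank/tin px 556 [423. 197.] z 41.0 mean [668.9  62.8] rect [669.4  47. ] [  1.4 250.3] 1.8 circ [669.2  47. ] 125.2
blank/tin px 1881 [397. 145.] z 37.2 mean [631.9 131.5] rect [632.1 131.1] [59.8 59.7] 89.4 circ [632.3 130.8] 30.6
blank/tin px 889 [386. 289.] z 42.4 mean [626.8 -65. ] rect [626.3 -66.8] [32.  60.9] 1.3 circ [626.5 -67. ] 33.6
wall px 1542 [401. 156.] z 56.8 mean [634.8 116. ] rect [596.7  62.4] [153.  226.1] 1.8 circ [596.1  62. ] 135.6
```

View pics/w1.png

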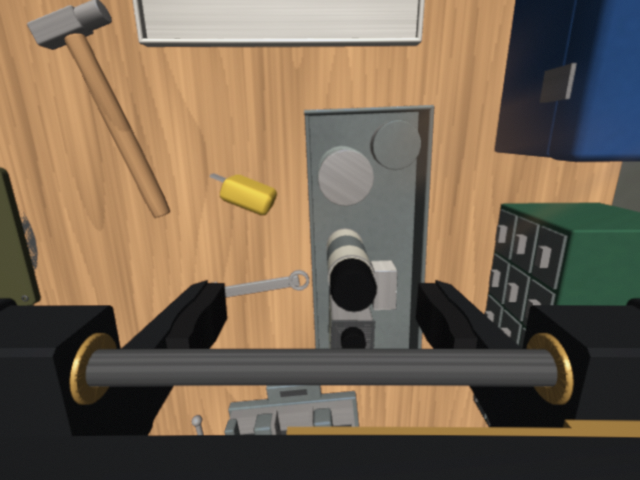

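{"method": "step_arm", "body": {
  "increments": [
    [[0.6, 0.5, -2], [0, 0, 0]],
    [[0.6, 0.5, -2], [0, 0, 0]],
    [[0.6, 0.5, -2], [0, 0, 0]],
    [[0.6, 0.5, -2], [0, 0, 0]],
    [[0.5, 0.4, -2], [0, 0, 0]],
    [[0, 0, -2], [0, 0, 0]],
    [[0, 0, -2], [0, 0, 0]],
    [[0, 0, -2], [0, 0, 0]],
    [[0, 0, -2], [0, 0, 0]],
    [[0, 0, -1.5], [0, 0, 0]]
  ]
}}

```text
clock: 3.2
tool_pos: [0.5632, 0.0968, 0.1503]
eef_rot: [0.706, 0.708, -0.001, -0.001]
contact_force: [0.0, 0.4, -0.2]
opening: 0.998
finger_force: 0.0
```

{"method": "step_arm", "body": {
  "increments": [
    [[0, 0, -1.5], [0, 0, 0]],
    [[0, 0, -1.5], [0, 0, 0]],
    [[0, 0, -1.5], [0, 0, 0]],
    [[0, 0, -1.5], [0, 0, 0]],
    [[0, 0, -1], [0, 0, 0]],
    [[0, 0, -1], [0, 0, 0]],
    [[0, 0, -1], [0, 0, 0]],
    [[0, 0, -0.8], [0, 0, 0]],
    [[0, 0, 0], [0, 0, 0]],
    [[0, 0, 0], [0, 0, 0]]
  ]
}}

```text
clock: 4.2
tool_pos: [0.564, 0.0965, 0.0538]
eef_rot: [0.707, 0.707, 0.0, 0.0]
contact_force: [0.9, -0.6, -0.3]
opening: 1.003
finger_force: 0.0
```

{"method": "step_arm", "body": {
  "increments": [
    [[0, 0, 0], [0, 0, 0]],
    [[0, 0, 0], [0, 0, 0]],
    [[0, 0, 0], [0, 0, 0]],
    [[0, 0, 0], [0, 0, 0]],
    [[0, 0, 0], [0, 0, 0]],
    [[0, 0, 0], [0, 0, 0]],
    [[0, 0, 0], [0, 0, 0]],
    [[0, 0, 0], [0, 0, 0]],
    [[0, 0, 0], [0, 0, 0]],
    [[0, 0, 0], [0, 0, 0]]
  ],
  "fingers": 0,
  "grip_force": 25
}}

```text
clock: 5.2
tool_pos: [0.5637, 0.0966, 0.0541]
eef_rot: [0.707, 0.707, -0.0, -0.0]
contact_force: [-2.3, -0.5, 5.8]
opening: 0.737
finger_force: 25.0
```

{"method": "step_arm", "body": {
  "increments": [
    [[0, 0, 0.5], [0, 0, 0]],
    [[0, 0, 1], [0, 0, 0]],
    [[0, 0, 1.5], [0, 0, 0]],
    [[0, 0, 2], [0, 0, 0]],
    [[0, 0, 2], [0, 0, 0]],
    [[0, 0, 2], [0, 0, 0]],
    [[0, 0, 1], [0, 0, 0]],
    [[-0.4, 1, 0], [0, 0, 0]],
    [[-0.6, 1.6, 0], [0, 0, 0]],
    [[-0.6, 2, 0], [0, 0, 0]]
  ]
}}

```text
clock: 6.2
tool_pos: [0.5467, 0.1428, 0.1531]
eef_rot: [0.707, 0.707, -0.001, -0.0]
contact_force: [0.2, 1.0, -3.8]
opening: 0.735
finger_force: 25.0
```

{"method": "step_arm", "body": {
  "increments": [
    [[-0.8, 2.5, 0], [0, 0, 0]],
    [[-0.8, 2.5, 0], [0, 0, 0]],
    [[-0.8, 2.5, 0], [0, 0, 0]],
    [[-0.8, 2.5, 0], [0, 0, 0]],
    [[-0.8, 2.5, 0], [0, 0, 0]],
    [[-0.8, 2.5, 0], [0, 0, 0]],
    [[-0.6, 1.8, 0], [0, 0, 0]],
    [[-0.4, 1.0, 0], [0, 0, 0]],
    [[-0.2, 0.3, 0], [0, 0, 0]],
    [[0, 0, 0], [0, 0, 0]]
  ]
}}

```text
clock: 7.2
tool_pos: [0.4874, 0.3231, 0.1533]
eef_rot: [0.707, 0.707, -0.001, 0.0]
contact_force: [-0.3, 0.1, -3.9]
opening: 0.734
finger_force: 25.0
```

{"method": "step_arm", "body": {
  "increments": [
    [[0, 0, -1], [0, 0, 0]],
    [[0, 0, -1.5], [0, 0, 0]],
    [[0, 0, -1.5], [0, 0, 0]],
    [[0, 0, -1.5], [0, 0, 0]],
    [[0, 0, -1.5], [0, 0, 0]],
    [[0, 0, -1], [0, 0, 0]],
    [[0, 0, -0.6], [0, 0, 0]],
    [[0, 0, -0.4], [0, 0, 0]],
    [[0, 0, -0.3], [0, 0, 0]],
    [[0, 0, 0], [0, 0, 0]]
  ]
}}

```text
clock: 8.2
tool_pos: [0.488, 0.3236, 0.0607]
eef_rot: [0.707, 0.707, 0.0, 0.0]
contact_force: [-0.5, -0.2, -4.4]
opening: 0.735
finger_force: 25.0
```

{"method": "step_arm", "body": {
  "increments": [
    [[0, 0, -0.2], [0, 0, 0]],
    [[0, 0, -0.2], [0, 0, 0]],
    [[0, 0, -0.1], [0, 0, 0]],
    [[0, 0, -0.1], [0, 0, 0]],
    [[0, 0, -0.05], [0, 0, 0]],
    [[0, 0, 0], [0, 0, 0]],
    [[0, 0, 0], [0, 0, 0]],
    [[0, 0, 0], [0, 0, 0]],
    [[0, 0, 0], [0, 0, 0]],
    [[0, 0, 0], [0, 0, 0]]
  ]
}}

```text
clock: 9.2
tool_pos: [0.488, 0.3235, 0.0543]
eef_rot: [0.707, 0.707, 0.0, 0.0]
contact_force: [-0.8, -0.1, -4.0]
opening: 0.738
finger_force: 25.0
```

{"method": "step_arm", "body": {
  "increments": [
    [[0, 0, -0.05], [0, 0, 0]],
    [[0, 0, -0.05], [0, 0, 0]],
    [[0, 0, 0], [0, 0, 0]],
    [[0, 0, 0], [0, 0, 0]],
    [[0, 0, 0], [0, 0, 0]],
    [[0, 0, 0], [0, 0, 0]],
    [[0, 0, 0], [0, 0, 0]],
    [[0, 0, 0], [0, 0, 0]],
    [[0, 0, 0], [0, 0, 0]],
    [[0, 0, 0], [0, 0, 0]]
  ]
}}

```text
clock: 10.2
tool_pos: [0.488, 0.3235, 0.0541]
eef_rot: [0.707, 0.707, 0.0, -0.0]
contact_force: [-2.7, -1.2, 6.2]
opening: 0.737
finger_force: 25.0
```

{"method": "step_arm", "body": {
  "increments": [
    [[0, 0, 0], [0, 0, 0]],
    [[0, 0, 0], [0, 0, 0]],
    [[0, 0, 0], [0, 0, 0]],
    [[0, 0, 0], [0, 0, 0]],
    [[0, 0, 1], [0, 0, 0]],
    [[0, 0, 1.5], [0, 0, 0]],
    [[0, 0, 2], [0, 0, 0]],
    [[0, 0, 2.5], [0, 0, 0]],
    [[0, 0, 3], [0, 0, 0]],
    [[0, -1, 3], [0, 0, 0]]
  ],
  "fingers": 1
}}

```text
clock: 11.2
tool_pos: [0.4877, 0.3151, 0.1856]
eef_rot: [0.706, 0.708, 0.001, -0.0]
contact_force: [0.7, -0.2, 0.4]
opening: 0.998
finger_force: 0.0
```

{"method": "step_arm", "body": {
  "increments": [
    [[0.6, -2.5, 1], [0, 0, 0]],
    [[0.8, -3.5, 0], [0, 0, 0]],
    [[0.9, -3.7, 0], [0, 0, 0]],
    [[0.9, -3.7, 0], [0, 0, 0]],
    [[0.9, -3.7, 0], [0, 0, 0]],
    [[0.9, -3.7, 0], [0, 0, 0]],
    [[0.9, -3.7, 0], [0, 0, 0]],
    [[0.9, -3.5, 0], [0, 0, 0]],
    [[0.8, -3.0, 0], [0, 0, 0]],
    [[0.5, -1.5, 0], [0, 0, 0]]
  ]
}}

```text
clock: 12.2
tool_pos: [0.5695, -0.0154, 0.1947]
eef_rot: [0.709, 0.706, 0.0, 0.001]
contact_force: [-0.6, 0.1, -0.7]
opening: 1.0
finger_force: 0.0
```

{"method": "step_arm", "body": {
  "increments": [
    [[0, -0.2, -1], [0, 0, 0]],
    [[0, 0, -1.5], [0, 0, 0]],
    [[0, 0, -1.5], [0, 0, 0]],
    [[0, 0, -1.5], [0, 0, 0]],
    [[0, 0, -1.2], [0, 0, 0]],
    [[0, 0, -0.9], [0, 0, 0]],
    [[0, 0, -0.7], [0, 0, 0]],
    [[0, 0, -0.5], [0, 0, 0]],
    [[0, 0, -0.2], [0, 0, 0]],
    [[0, 0, 0], [0, 0, 0]]
  ]
}}

```text
clock: 13.2
tool_pos: [0.569, -0.0135, 0.1032]
eef_rot: [0.707, 0.707, 0.0, 0.0]
contact_force: [0.1, 0.3, 0.4]
opening: 1.001
finger_force: 0.0
```

{"method": "step_arm", "body": {
  "increments": [
    [[0, 0, 0], [0, 0, 0]],
    [[0, 0, 0], [0, 0, 0]],
    [[0, 0, 0], [0, 0, 0]],
    [[0, 0, 0], [0, 0, 0]],
    [[0, 0, 0], [0, 0, 0]],
    [[0, 0, 0], [0, 0, 0]],
    [[0, 0, 0], [0, 0, 0]],
    [[0, 0, 0], [0, 0, 0]],
    [[0, 0, 0], [0, 0, 0]],
    [[0, 0, 0], [0, 0, 0]]
  ],
  "fingers": 0,
  "grip_force": 20
}}

```text
clock: 14.2
tool_pos: [0.569, -0.0135, 0.1033]
eef_rot: [0.707, 0.707, 0.0, 0.0]
contact_force: [-0.3, 0.5, 1.0]
opening: 0.583
finger_force: 20.0
```

{"method": "step_arm", "body": {
  "increments": [
    [[0, 0, 0.5], [0, 0, 0]],
    [[0, 0, 1], [0, 0, 0]],
    [[0, 0, 1.5], [0, 0, 0]],
    [[0, 0, 2], [0, 0, 0]],
    [[0, 0, 2], [0, 0, 0]],
    [[0, 0, 2], [0, 0, 0]],
    [[0, 0, 1], [0, 0, 0]],
    [[0, 1, 0], [0, 0, 0]],
    [[0.2, 2, 0], [0, 0, 0]],
    [[0.4, 2.5, 0], [0, 0, 0]]
  ]
}}

```text
clock: 15.2
tool_pos: [0.5739, 0.0417, 0.2024]
eef_rot: [0.708, 0.707, -0.001, -0.001]
contact_force: [0.3, 0.3, -2.8]
opening: 0.585
finger_force: 20.0
```

{"method": "step_arm", "body": {
  "increments": [
    [[0.4, 3.2, 0], [0, 0, 0]],
    [[0.4, 3.5, 0], [0, 0, 0]],
    [[0.4, 3.5, 0], [0, 0, 0]],
    [[0.4, 3.5, 0], [0, 0, 0]],
    [[0.4, 3.5, 0], [0, 0, 0]],
    [[0.4, 3.5, 0], [0, 0, 0]],
    [[0.4, 3.2, 0], [0, 0, 0]],
    [[0, 2.4, 0], [0, 0, 0]],
    [[0, 1.4, 0], [0, 0, 0]],
    [[0, 0.6, 0], [0, 0, 0]]
  ]
}}

```text
clock: 16.2
tool_pos: [0.6014, 0.3266, 0.2019]
eef_rot: [0.706, 0.708, -0.001, -0.001]
contact_force: [-1.0, 0.4, -1.7]
opening: 0.582
finger_force: 20.0
```

{"method": "step_arm", "body": {
  "increments": [
    [[0, 0, -1], [0, 0, 0]],
    [[0, 0, -1.5], [0, 0, 0]],
    [[0, 0, -1.5], [0, 0, 0]],
    [[0, 0, -1.5], [0, 0, 0]],
    [[0, 0, -1.5], [0, 0, 0]],
    [[0, 0, -1], [0, 0, 0]],
    [[0, 0, -0.8], [0, 0, 0]],
    [[0, 0, -0.6], [0, 0, 0]],
    [[0, 0, -0.3], [0, 0, 0]],
    [[0, 0, -0.1], [0, 0, 0]]
  ]
}}

```text
clock: 17.2
tool_pos: [0.603, 0.3246, 0.1052]
eef_rot: [0.707, 0.707, 0.0, 0.0]
contact_force: [1.2, 0.5, -1.6]
opening: 0.583
finger_force: 20.0
```

{"method": "step_arm", "body": {
  "increments": [
    [[0, 0, -0.1], [0, 0, 0]],
    [[0, 0, -0.05], [0, 0, 0]],
    [[0, 0, -0.05], [0, 0, 0]],
    [[0, 0, 0], [0, 0, 0]],
    [[0, 0, 0], [0, 0, 0]],
    [[0, 0, 0], [0, 0, 0]],
    [[0, 0, 0], [0, 0, 0]],
    [[0, 0, 0], [0, 0, 0]],
    [[0, 0, 0], [0, 0, 0]],
    [[0, 0, 0], [0, 0, 0]]
  ]
}}

```text
clock: 18.2
tool_pos: [0.603, 0.3246, 0.1035]
eef_rot: [0.707, 0.707, 0.0, 0.0]
contact_force: [0.3, -0.1, 0.4]
opening: 0.586
finger_force: 20.0
```

{"method": "step_arm", "body": {
  "increments": [
    [[0, 0, 0], [0, 0, 0]],
    [[0, 0, 0], [0, 0, 0]],
    [[0, 0, 0], [0, 0, 0]],
    [[0, 0, 0], [0, 0, 0]],
    [[0, 0, 1], [0, 0, 0]],
    [[0, 0, 1.5], [0, 0, 0]],
    [[0, 0, 2], [0, 0, 0]],
    [[0, 0, 2], [0, 0, 0]],
    [[0, 0, 1.5], [0, 0, 0]],
    [[0, 0, 0.5], [0, 0, 0]]
  ],
  "fingers": 1
}}

```text
clock: 19.2
tool_pos: [0.6042, 0.325, 0.1912]
eef_rot: [0.707, 0.707, 0.002, 0.001]
contact_force: [0.2, 0.6, 0.1]
opening: 1.0
finger_force: 0.0
```

{"method": "step_arm", "body": {
  "increments": [
    [[0, -2, 0], [0, 0, 0]],
    [[-0.4, -4, 0], [0, 0, 0]],
    [[-0.4, -4.8, 0], [0, 0, 0]],
    [[-0.4, -4.8, 0], [0, 0, 0]],
    [[-0.4, -4.8, 0], [0, 0, 0]],
    [[-0.4, -4.8, 0], [0, 0, 0]],
    [[-0.4, -4.8, 0], [0, 0, 0]],
    [[-0.4, -4.8, 0], [0, 0, 0]],
    [[-0.3, -4.4, 0], [0, 0, 0]],
    [[0, -3, 0], [0, 0, 0]]
  ]
}}

```text
clock: 20.2
tool_pos: [0.5706, -0.1019, 0.1883]
eef_rot: [0.708, 0.706, -0.001, 0.0]
contact_force: [-0.2, 1.0, -0.2]
opening: 1.002
finger_force: 0.0
```

{"method": "step_arm", "body": {
  "increments": [
    [[0, -1.4, 0], [0, 0, 0]],
    [[0, -0.4, 0], [0, 0, 0]],
    [[0, 0, 0], [0, 0, 0]],
    [[0, 0, 0], [0, 0, 0]],
    [[0, 0, 0], [0, 0, 0]],
    [[0, 0, 0], [0, 0, 0]],
    [[0, 0, 0], [0, 0, 0]],
    [[0, 0, 0], [0, 0, 0]],
    [[0, 0, 0], [0, 0, 0]],
    [[0, 0, 0], [0, 0, 0]]
  ]
}}

```text
clock: 21.2
tool_pos: [0.5719, -0.1155, 0.1883]
eef_rot: [0.707, 0.707, 0.0, 0.0]
contact_force: [-0.5, -1.2, -0.5]
opening: 0.999
finger_force: 0.0
```

{"method": "step_arm", "body": {
  "increments": [
    [[0, 0, -1], [0, 0, 0]],
    [[0, 0, -1.5], [0, 0, 0]],
    [[0, 0, -2], [0, 0, 0]],
    [[0, 0, -2], [0, 0, 0]],
    [[0, 0, -1.5], [0, 0, 0]],
    [[0, 0, -1.2], [0, 0, 0]],
    [[0, 0, -0.8], [0, 0, 0]],
    [[0, 0, -0.5], [0, 0, 0]],
    [[0, 0, -0.3], [0, 0, 0]],
    [[0, 0, 0], [0, 0, 0]]
  ]
}}

```text
clock: 22.2
tool_pos: [0.572, -0.1155, 0.0802]
eef_rot: [0.707, 0.707, 0.0, 0.0]
contact_force: [0.7, 0.1, 0.1]
opening: 1.003
finger_force: 0.0
```

{"method": "step_arm", "body": {
  "increments": [
    [[0, 0, 0], [0, 0, 0]],
    [[0, 0, 0], [0, 0, 0]],
    [[0, 0, 0], [0, 0, 0]],
    [[0, 0, 0], [0, 0, 0]],
    [[0, 0, 0], [0, 0, 0]],
    [[0, 0, 0], [0, 0, 0]],
    [[0, 0, 0], [0, 0, 0]],
    [[0, 0, 0], [0, 0, 0]],
    [[0, 0, 0], [0, 0, 0]],
    [[0, 0, 0], [0, 0, 0]]
  ],
  "fingers": 0,
  "grip_force": 25
}}

```text
clock: 23.2
tool_pos: [0.5721, -0.1155, 0.0804]
eef_rot: [0.707, 0.707, 0.0, 0.0]
contact_force: [0.7, 0.1, 1.8]
opening: 0.588
finger_force: 25.0
```

{"method": "step_arm", "body": {
  "increments": [
    [[0, 0, 0.5], [0, 0, 0]],
    [[0, 0, 1], [0, 0, 0]],
    [[0, 0, 1.5], [0, 0, 0]],
    [[0, 0, 2], [0, 0, 0]],
    [[0, 0, 2], [0, 0, 0]],
    [[0, 0, 2], [0, 0, 0]],
    [[0, 0, 1], [0, 0, 0]],
    [[-0.5, 1, 0], [0, 0, 0]],
    [[-0.8, 2, 0], [0, 0, 0]],
    [[-1.2, 2.5, 0], [0, 0, 0]]
  ]
}}

```text
clock: 24.2
tool_pos: [0.5458, -0.0601, 0.1794]
eef_rot: [0.708, 0.707, -0.0, -0.0]
contact_force: [-0.5, 1.2, -3.2]
opening: 0.59
finger_force: 25.0
```

{"method": "step_arm", "body": {
  "increments": [
    [[-1.5, 3.2, 0], [0, 0, 0]],
    [[-1.6, 3.5, 0], [0, 0, 0]],
    [[-1.6, 3.5, 0], [0, 0, 0]],
    [[-1.6, 3.5, 0], [0, 0, 0]],
    [[-1.6, 3.5, 0], [0, 0, 0]],
    [[-1.6, 3.5, 0], [0, 0, 0]],
    [[-1.6, 3.5, 0], [0, 0, 0]],
    [[-1.6, 3.5, 0], [0, 0, 0]],
    [[-1.6, 3.5, 0], [0, 0, 0]],
    [[-1.6, 3.2, 0], [0, 0, 0]]
  ]
}}

```text
clock: 25.2
tool_pos: [0.3855, 0.2852, 0.1794]
eef_rot: [0.706, 0.708, -0.001, -0.0]
contact_force: [0.4, 0.8, -3.2]
opening: 0.589
finger_force: 25.0
```

{"method": "step_arm", "body": {
  "increments": [
    [[-0.8, 2.2, 0], [0, 0, 0]],
    [[-0.5, 1.3, 0], [0, 0, 0]],
    [[-0.2, 0.5, 0], [0, 0, 0]],
    [[0, 0, -1], [0, 0, 0]],
    [[0, 0, -1.5], [0, 0, 0]],
    [[0, 0, -2], [0, 0, 0]],
    [[0, 0, -2], [0, 0, 0]],
    [[0, 0, -1.5], [0, 0, 0]],
    [[0, 0, -1], [0, 0, 0]],
    [[0, 0, -0.5], [0, 0, 0]]
  ]
}}

```text
clock: 26.2
tool_pos: [0.3732, 0.3218, 0.0841]
eef_rot: [0.708, 0.706, -0.001, 0.0]
contact_force: [0.1, -0.8, -2.8]
opening: 0.587
finger_force: 25.0
```

{"method": "step_arm", "body": {
  "increments": [
    [[0, 0, -0.2], [0, 0, 0]],
    [[0, 0, -0.1], [0, 0, 0]],
    [[0, 0, -0.1], [0, 0, 0]],
    [[0, 0, 0], [0, 0, 0]],
    [[0, 0, 0], [0, 0, 0]],
    [[0, 0, 0], [0, 0, 0]],
    [[0, 0, 0], [0, 0, 0]],
    [[0, 0, 0], [0, 0, 0]],
    [[0, 0, 0], [0, 0, 0]],
    [[0, 0, 0], [0, 0, 0]]
  ]
}}

```text
clock: 27.2
tool_pos: [0.3729, 0.3235, 0.0812]
eef_rot: [0.707, 0.707, 0.0, 0.0]
contact_force: [-0.7, -0.2, -3.4]
opening: 0.588
finger_force: 25.0
```

{"method": "step_arm", "body": {
  "increments": [
    [[0, 0, -0.05], [0, 0, 0]],
    [[0, 0, -0.05], [0, 0, 0]],
    [[0, 0, -0.02], [0, 0, 0]],
    [[0, 0, 0], [0, 0, 0]],
    [[0, 0, 0], [0, 0, 0]],
    [[0, 0, 0], [0, 0, 0]],
    [[0, 0, 0], [0, 0, 0]],
    [[0, 0, 0], [0, 0, 0]],
    [[0, 0, 0], [0, 0, 0]],
    [[0, 0, 0], [0, 0, 0]]
  ]
}}

```text
clock: 28.2
tool_pos: [0.373, 0.3235, 0.0803]
eef_rot: [0.707, 0.707, 0.0, 0.0]
contact_force: [-0.1, -1.4, 5.8]
opening: 0.589
finger_force: 25.0
```

{"method": "step_arm", "body": {
  "increments": [
    [[0, 0, 0], [0, 0, 0]],
    [[0, 0, 0], [0, 0, 0]],
    [[0, 0, 0], [0, 0, 0]],
    [[0, 0, 0], [0, 0, 0]],
    [[0, 0, 1], [0, 0, 0]],
    [[0, 0, 1.5], [0, 0, 0]],
    [[0, 0, 2], [0, 0, 0]],
    [[0, 0, 2], [0, 0, 0]],
    [[0, 0, 2], [0, 0, 0]],
    [[0, 0, 1.5], [0, 0, 0]]
  ],
  "fingers": 1
}}

```text
clock: 29.2
tool_pos: [0.3731, 0.3237, 0.1819]
eef_rot: [0.707, 0.707, 0.001, 0.0]
contact_force: [-0.5, 1.2, -0.2]
opening: 1.001
finger_force: 0.0
```

{"method": "step_arm", "body": {
  "increments": [
    [[1, -2, 0], [0, 0, -4]],
    [[2, -3, 0], [0, 0, -5]],
    [[2.5, -3.5, 0], [0, 0, -5]],
    [[2.5, -3.5, 0], [0, 0, -5]],
    [[2.5, -3.5, 0], [0, 0, -5]],
    [[2.5, -3.5, 0], [0, 0, -5]],
    [[2.5, -3.5, 0], [0, 0, -5]],
    [[2, -3.5, 0], [0, 0, -5]],
    [[2, -3.5, 0], [0, 0, -5]],
    [[2, -3.5, 0], [0, 0, -5]]
  ]
}}

```text
clock: 30.2
tool_pos: [0.5884, -0.0079, 0.1808]
eef_rot: [0.937, 0.349, 0.0, -0.0]
contact_force: [0.6, 0.5, 0.0]
opening: 1.0
finger_force: 0.0
```

{"method": "step_arm", "body": {
  "increments": [
    [[2, -3, 0], [0, 0, -5]],
    [[1, -2, 0], [0, 0, -5]],
    [[0.8, -1, 0], [0, 0, -5]],
    [[0, 0, 0], [0, 0, -5]],
    [[0, 0, 0], [0, 0, -5]],
    [[0, 0, 0], [0, 0, -5]],
    [[0, 0, 0], [0, 0, -5]],
    [[0, 0, 0], [0, 0, -4]],
    [[0, 0, 0], [0, 0, 0]],
    [[0, 0, 0], [0, 0, 0]]
  ]
}}

```text
clock: 31.2
tool_pos: [0.6258, -0.0663, 0.1804]
eef_rot: [1.0, 0.019, 0.0, -0.0]
contact_force: [0.6, -0.2, 0.8]
opening: 1.0
finger_force: 0.0
```

```bash
cat >> m.py <<'E'
def st():
    s=r.get_state(); print(s["clock"],np.round(s["tool_pos"]*1000,1),"yaw",np.round(90-2*np.degrees(np.arctan2(s["eef_rot"][0],s["eef_rot"][1])),2),np.round(np.degrees(s["q"])),np.round(s["contact_force"],1))
E
python3 - <<'E'
from m import *
st()
c,im,d=snap("top","top1"); W=cloud(c,d); z=W[...,2];x=W[...,0];y=W[...,1]
tr=(x>.32)&(x<.66)&(y>.25)&(y<.4)
box("tray things",W,tr&(z>.03))
box("blank",W,(x>.6)&(x<.66)&(y>-.13)&(y<-.01)&(z>.034)&(z<.0485))
c,im,d=snap("scene"); W=cloud(c,d); z=W[...,2];x=W[...,0];y=W[...,1]
box("blank",W,(x>.6)&(x<.66)&(y>-.13)&(y<-.01)&(z>.036)&(z<.05))
E
```

```text
31.2 [625.8 -66.3 180.4] yaw -87.88 [-15.  48.  33.  93. -33.  48. -57.] [ 0.6 -0.2  0.8]
blank px 452 [355. 208.] z 41.8 mean [623.6 -70.9] rect [625.  -68.1] [32.6 59.3] 0.8 circ [624.9 -68.1] 33.7
blank px 491 [329. 279.] z 44.9 mean [625.8 -69.8] rect [623.8 -68.6] [34.1 62.2] 1.5 circ [623. -68.] 33.8
```

View pics/top1.png

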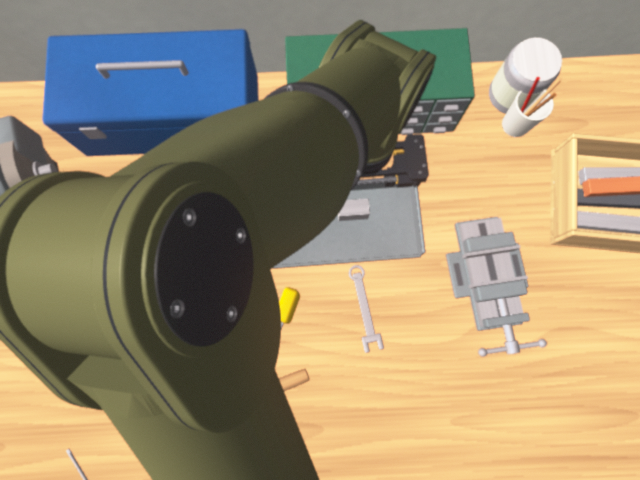

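{"method": "step_arm", "body": {
  "increments": [
    [[-0.05, -0.12, -1], [0, 0, 0]],
    [[0, 0, -2], [0, 0, 0]],
    [[0, 0, -2.5], [0, 0, 0]],
    [[0, 0, -3], [0, 0, 0]],
    [[0, 0, -3], [0, 0, 0]],
    [[0, 0, -2], [0, 0, 0]],
    [[0, 0, -1.5], [0, 0, 0]],
    [[0, 0, -1], [0, 0, 0]],
    [[0, 0, -0.5], [0, 0, 0]],
    [[0, 0, -0.2], [0, 0, 0]]
  ]
}}

```text
clock: 32.3
tool_pos: [0.6256, -0.0678, 0.013]
eef_rot: [1.0, 0.018, 0.0, 0.0]
contact_force: [1.2, -0.4, 0.2]
opening: 1.003
finger_force: 0.0
```

{"method": "step_arm", "body": {
  "increments": [
    [[0, 0, 0], [0, 0, 0]],
    [[0, 0, 0], [0, 0, 0]],
    [[0, 0, 0], [0, 0, 0]],
    [[0, 0, 0], [0, 0, 0]],
    [[0, 0, 0], [0, 0, 0]],
    [[0, 0, 0], [0, 0, 0]],
    [[0, 0, 0], [0, 0, 0]],
    [[0, 0, 0], [0, 0, 0]],
    [[0, 0, 0], [0, 0, 0]],
    [[0, 0, 0], [0, 0, 0]]
  ],
  "fingers": 0,
  "grip_force": 45
}}

```text
clock: 33.3
tool_pos: [0.6256, -0.067, 0.0136]
eef_rot: [1.0, 0.018, 0.0, -0.001]
contact_force: [-0.3, 2.4, 5.4]
opening: 0.67
finger_force: 45.0
```

{"method": "step_arm", "body": {
  "increments": [
    [[0, 0, 0.5], [0, 0, 0]],
    [[0, 0, 1.5], [0, 0, 0]],
    [[0, 0, 2.5], [0, 0, 0]],
    [[0, 0, 2.5], [0, 0, 0]],
    [[0, 0, 2.5], [0, 0, 0]],
    [[0, 0, 2], [0, 0, 0]],
    [[0, 0, 1], [0, 0, 0]],
    [[-0.5, -1, 0.5], [0, 0, 0]],
    [[-1, -2, 0.5], [0, 0, 0]],
    [[-1.4, -2.5, 0], [0, 0, 0]]
  ]
}}

```text
clock: 34.3
tool_pos: [0.596, -0.1227, 0.1477]
eef_rot: [1.0, 0.019, -0.0, -0.0]
contact_force: [0.1, -0.3, -6.1]
opening: 0.674
finger_force: 45.0
```

{"method": "step_arm", "body": {
  "increments": [
    [[-1.5, -3, 0], [0, 0, 0.5]],
    [[-1.5, -3, 0], [0, 0, 0.5]],
    [[-1.5, -3, 0], [0, 0, 0.5]],
    [[-1.5, -3, 0], [0, 0, 0.5]],
    [[-1.5, -3, 0], [0, 0, 0.5]],
    [[-1.5, -2.5, 0], [0, 0, 0.5]],
    [[-0.8, -1.6, 0], [0, 0, 0.5]],
    [[-0.4, -0.8, 0], [0, 0, 0.3]],
    [[0, -0.2, 0], [0, 0, 0]],
    [[0, 0, 0], [0, 0, 0]]
  ]
}}

```text
clock: 35.3
tool_pos: [0.4947, -0.3228, 0.1476]
eef_rot: [0.999, 0.051, -0.0, -0.001]
contact_force: [0.2, -0.4, -6.3]
opening: 0.679
finger_force: 45.0
```

```bash
python3 - <<'E'
from m import *
st()
for n,o in(("top",0),("scene",.0025)):
    c,im,d=snap(n,"v_"+n); W=cloud(c,d); z=W[...,2]-o;x=W[...,0];y=W[...,1]
    ro=(x>.42)&(x<.58)&(y>-.39)&(y<-.26)
    box("jaw",W,ro&(z>.06)&(z<.071)); box("held",W,(x>.42)&(x<.58)&(y>-.4)&(y<-.2)&(z>.13)&(z<.21))
E
```

```text
35.3 [ 494.7 -322.8  147.6] yaw -84.14 [ 15.  47.  26. 102. -30.  39. -27.] [ 0.2 -0.4 -6.3]
jaw px 33 [468. 241.] z 65.1 mean [ 541.8 -275.7] rect [ 539.4 -275.8] [ 7.3 18.7] 84.1 circ [ 539.4 -276.3] 9.5
jaw px 617 [163. 291.] z 68.7 mean [ 456.9 -332.7] rect [ 451.9 -327.6] [36.6 99.5] 5.2 circ [ 460.  -326.7] 50.2
jaw px 872 [190. 314.] z 68.6 mean [ 537.2 -321.6] rect [ 535.9 -319.6] [ 37.7 100.5] 5.5 circ [ 526.7 -320.3] 50.7
held px 1435 [166. 265.] z 176.5 mean [ 502.6 -321.2] rect [ 494.9 -323.1] [35.4 93.7] 6.2 circ [ 500.  -322.5] 47.0
```

View pics/v_scene.png

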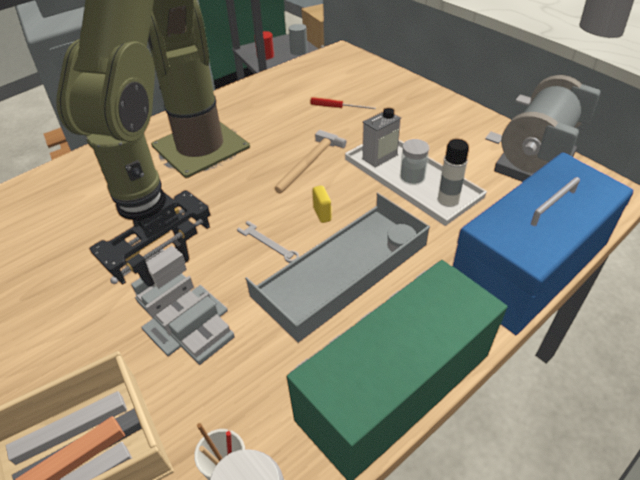

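{"method": "step_arm", "body": {
  "increments": [
    [[-0.07, -0.06, -1], [0, 0, 0]],
    [[0, 0, -1.5], [0, 0, 0]],
    [[0, 0, -1.5], [0, 0, 0]],
    [[0, 0, -1.5], [0, 0, 0]],
    [[0, 0, -1.5], [0, 0, 0]],
    [[0, 0, -1], [0, 0, 0]],
    [[0, 0, -0.8], [0, 0, 0]],
    [[0, 0, -0.5], [0, 0, 0]],
    [[0, 0, -0.4], [0, 0, 0]],
    [[0, 0, 0], [0, 0, 0]]
  ]
}}

```text
clock: 36.4
tool_pos: [0.4937, -0.3243, 0.0508]
eef_rot: [0.999, 0.051, -0.0, -0.0]
contact_force: [0.5, 0.5, -6.4]
opening: 0.671
finger_force: 45.0
```

{"method": "step_arm", "body": {
  "increments": [
    [[0, 0, -0.1], [0, 0, 0]],
    [[0, 0, -0.1], [0, 0, 0]],
    [[0, 0, -0.1], [0, 0, 0]],
    [[0, 0, -0.05], [0, 0, 0]],
    [[0, 0, 0], [0, 0, 0]],
    [[0, 0, 0], [0, 0, 0]],
    [[0, 0, 0], [0, 0, 0]],
    [[0, 0, 0], [0, 0, 0]],
    [[0, 0, 0], [0, 0, 0]],
    [[0, 0, 0], [0, 0, 0]]
  ]
}}

```text
clock: 37.4
tool_pos: [0.4937, -0.3243, 0.0475]
eef_rot: [0.999, 0.051, 0.0, 0.0]
contact_force: [-0.7, 0.1, -5.6]
opening: 0.678
finger_force: 45.0
```

{"method": "step_arm", "body": {
  "increments": [
    [[0, 0.06, -0.05], [0, 0, 0]],
    [[0, 0, -0.05], [0, 0, 0]],
    [[0, 0, -0.05], [0, 0, 0]],
    [[0, 0, -0.05], [0, 0, 0]],
    [[0, 0, 0], [0, 0, 0]],
    [[0, 0, 0], [0, 0, 0]],
    [[0, 0, 0], [0, 0, 0]],
    [[0, 0, 0], [0, 0, 0]],
    [[0, 0, 0], [0, 0, 0]],
    [[0, 0, 0], [0, 0, 0]]
  ]
}}

```text
clock: 38.4
tool_pos: [0.4937, -0.3237, 0.0456]
eef_rot: [0.999, 0.051, -0.0, 0.0]
contact_force: [0.5, -0.0, -3.7]
opening: 0.678
finger_force: 45.0
```

{"method": "step_arm", "body": {
  "increments": [
    [[0, 0, -0.03], [0, 0, 0]],
    [[0, 0, -0.03], [0, 0, 0]],
    [[0, 0, 0], [0, 0, 0]],
    [[0, 0, 0], [0, 0, 0]],
    [[0, 0, 0], [0, 0, 0]],
    [[0, 0, 0], [0, 0, 0]],
    [[0, 0, 0], [0, 0, 0]],
    [[0, 0, 0], [0, 0, 0]],
    [[0, 0, 0], [0, 0, 0]],
    [[0, 0, 0], [0, 0, 0]]
  ]
}}

```text
clock: 39.4
tool_pos: [0.4937, -0.3237, 0.0456]
eef_rot: [0.999, 0.051, 0.0, -0.0]
contact_force: [-1.0, 1.8, 5.3]
opening: 0.678
finger_force: 45.0
```

{"method": "step_arm", "body": {
  "increments": [
    [[0, 0, 0], [0, 0, 0]],
    [[0, 0, 0], [0, 0, 0]],
    [[0, 0, 0], [0, 0, 0]],
    [[0, 0, 0], [0, 0, 0]],
    [[0, 0, 1], [0, 0, 0]],
    [[0, 0, 2], [0, 0, 0]],
    [[0, 0, 3], [0, 0, 0]],
    [[0, 0, 3], [0, 0, 0]],
    [[0, 0, 3], [0, 0, 0]],
    [[0, 0, 3], [0, 0, 0]]
  ],
  "fingers": 1
}}

```text
clock: 40.4
tool_pos: [0.4936, -0.3237, 0.1969]
eef_rot: [0.999, 0.051, 0.0, 0.0]
contact_force: [-0.1, 0.1, -0.2]
opening: 1.002
finger_force: 0.0
```

{"method": "step_arm", "body": {
  "increments": [
    [[0, 2, 0], [0, 0, 4]],
    [[0, 4, 0], [0, 0, 5]],
    [[0, 4.5, 0], [0, 0, 5]],
    [[0, 4.5, 0], [0, 0, 5]],
    [[0, 4.5, 0], [0, 0, 5]],
    [[0, 4.5, 0], [0, 0, 5]],
    [[0, 4.5, 0], [0, 0, 5]],
    [[0, 4.5, 0], [0, 0, 5]],
    [[-1, 4.5, 0], [0, 0, 5]],
    [[-1.5, 4.5, 0], [0, 0, 5]]
  ]
}}

```text
clock: 41.4
tool_pos: [0.4692, 0.0981, 0.1957]
eef_rot: [0.887, 0.462, 0.001, 0.0]
contact_force: [0.5, 0.8, -0.3]
opening: 1.001
finger_force: 0.0
```

{"method": "step_arm", "body": {
  "increments": [
    [[-1.5, 4, 0], [0, 0, 5]],
    [[-1.5, 4, 0], [0, 0, 5]],
    [[-1.5, 4, 0], [0, 0, 5]],
    [[-1.5, 4, 0], [0, 0, 5]],
    [[-1.5, 3, 0], [0, 0, 5]],
    [[-1, 2.5, 0], [0, 0, 5]],
    [[-0.6, 1, 0], [0, 0, 5]],
    [[0, 0.2, 0], [0, 0, 0]],
    [[0, 0, 0], [0, 0, 0]],
    [[0, 0, 0], [0, 0, 0]]
  ]
}}

```text
clock: 42.4
tool_pos: [0.3785, 0.3221, 0.1952]
eef_rot: [0.709, 0.705, 0.0, 0.0]
contact_force: [-0.9, 0.7, 0.2]
opening: 0.996
finger_force: 0.0
```

```bash
python3 - <<'E'
from m import *
st()
for n,o in(("top",0),("scene",.0025)):
    c,im,d=snap(n,"p_"+n); W=cloud(c,d); z=W[...,2]-o;x=W[...,0];y=W[...,1]
    ro=(x>.42)&(x<.58)&(y>-.39)&(y<-.26)
    box("jaw",W,ro&(z>.06)&(z<.07)); box("blank",W,ro&(z>.072)&(z<.08))
    if n=="top": cv2.imwrite("pics/p_crop.png",cv2.resize(im[200:360,430:560,::-1],None,fx=3,fy=3,interpolation=2))
E
```

```text
42.4 [378.5 322.1 195.2] yaw -0.39 [-54.  35.  13. 115. -14.  32. -32.] [-0.9  0.7  0.2]
jaw px 883 [491. 244.] z 65.7 mean [ 535.7 -317.9] rect [ 536.7 -319.1] [ 34.2 101. ] 5.8 circ [ 526.4 -320.1] 50.7
jaw px 34 [481. 268.] z 66.1 mean [ 490.  -293.8] rect [ 490.6 -293.4] [30.1  3.2] 8.6 circ [ 490.8 -294.8] 15.1
jaw px 937 [501. 288.] z 65.7 mean [ 451.7 -326.6] rect [ 451.5 -327.7] [ 34.1 101.8] 5.9 circ [ 464.7 -326.3] 50.9
blank px 533 [499. 265.] z 74.3 mean [ 493.5 -324.3] rect [ 493.3 -324.3] [32.1 61.9] 5.3 circ [ 493.4 -323.5] 33.2
jaw px 690 [164. 289.] z 68.8 mean [ 453.4 -329.3] rect [ 450.7 -327.5] [ 37.2 100.1] 5.0 circ [ 461.1 -326.8] 50.5
jaw px 869 [190. 314.] z 68.5 mean [ 537.1 -321.5] rect [ 536.  -320.1] [37.4 99.4] 5.5 circ [ 526.9 -320.9] 50.0
jaw px 141 [178. 305.] z 67.3 mean [ 505.9 -327.9] rect [ 505.9 -330.1] [67.5 27.7] 67.3 circ [ 493.3 -324.9] 33.8
blank px 443 [175. 297.] z 77.1 mean [ 493.1 -326.1] rect [ 492.9 -324.8] [34.2 61.2] 4.2 circ [ 492.  -324.9] 33.6
```

View pics/p_crop.png

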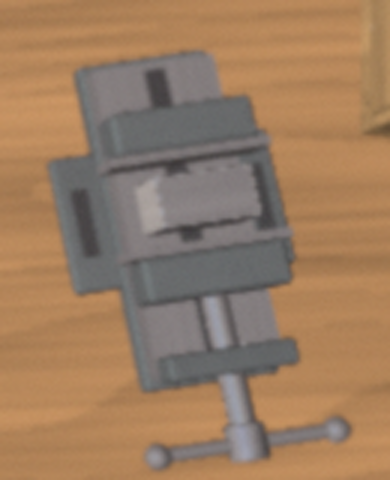

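{"method": "step_arm", "body": {
  "increments": [
    [[-0.47, 0, 0], [0, 0, 0]],
    [[0, 0, -1.5], [0, 0, 0]],
    [[0, 0, -2], [0, 0, 0]],
    [[0, 0, -2], [0, 0, 0]],
    [[0, 0, -2], [0, 0, 0]],
    [[0, 0, -1.5], [0, 0, 0]],
    [[0, 0, -1.2], [0, 0, 0]],
    [[0, 0, -0.8], [0, 0, 0]],
    [[0, 0, -0.5], [0, 0, 0]],
    [[0, 0, 0], [0, 0, 0]]
  ]
}}

```text
clock: 43.5
tool_pos: [0.3729, 0.3232, 0.0797]
eef_rot: [0.708, 0.706, -0.0, 0.0]
contact_force: [-0.5, -0.7, -0.5]
opening: 0.998
finger_force: 0.0
```

{"method": "step_arm", "body": {
  "increments": [
    [[0, 0, 0], [0, 0, 0]],
    [[0, 0, 0], [0, 0, 0]],
    [[0, 0, 0], [0, 0, 0]],
    [[0, 0, 0], [0, 0, 0]],
    [[0, 0, 0], [0, 0, 0]],
    [[0, 0, 0], [0, 0, 0]],
    [[0, 0, 0], [0, 0, 0]],
    [[0, 0, 0], [0, 0, 0]],
    [[0, 0, 0], [0, 0, 0]],
    [[0, 0, 0], [0, 0, 0]]
  ],
  "fingers": 0,
  "grip_force": 25
}}

```text
clock: 44.5
tool_pos: [0.3731, 0.3234, 0.0801]
eef_rot: [0.708, 0.706, 0.0, -0.0]
contact_force: [0.4, 0.1, 5.0]
opening: 0.587
finger_force: 25.0
```

```bash
python3 -c "
from m import *
st()"
```

```text
44.5 [373.1 323.4  80.1] yaw -0.18 [-50.  46.   6. 120. -17.  15. -29.] [0.4 0.1 5. ]
```

{"method": "step_arm", "body": {
  "increments": [
    [[0, 0, 0.5], [0, 0, 0]],
    [[0, 0, 1], [0, 0, 0]],
    [[0, 0, 1.5], [0, 0, 0]],
    [[0, 0, 2], [0, 0, 0]],
    [[0, 0, 2], [0, 0, 0]],
    [[0, 0, 2], [0, 0, 0]],
    [[0, 0, 1], [0, 0, 0]],
    [[0.2, -0.5, 0], [0, 0, -0.4]],
    [[0.5, -1.3, 0], [0, 0, 0]],
    [[0.8, -2.2, 0], [0, 0, 0]]
  ]
}}

```text
clock: 45.5
tool_pos: [0.3874, 0.2829, 0.179]
eef_rot: [0.71, 0.704, -0.001, -0.0]
contact_force: [0.1, -0.8, -3.3]
opening: 0.588
finger_force: 25.0
```

{"method": "step_arm", "body": {
  "increments": [
    [[1.6, -3.2, 0], [0, 0, 0]],
    [[1.6, -3.5, 0], [0, 0, 0]],
    [[1.6, -3.5, 0], [0, 0, 0]],
    [[1.6, -3.5, 0], [0, 0, 0]],
    [[1.6, -3.5, 0], [0, 0, 0]],
    [[1.6, -3.5, 0], [0, 0, 0]],
    [[1.6, -3.5, 0], [0, 0, 0]],
    [[1.6, -3.5, 0], [0, 0, 0]],
    [[1.6, -3.5, 0], [0, 0, 0]],
    [[1.5, -3.2, 0], [0, 0, 0]]
  ]
}}

```text
clock: 46.5
tool_pos: [0.5459, -0.0643, 0.1786]
eef_rot: [0.712, 0.703, -0.001, -0.001]
contact_force: [0.3, 0.7, -3.4]
opening: 0.589
finger_force: 25.0
```

{"method": "step_arm", "body": {
  "increments": [
    [[1.2, -2.5, 0], [0, 0, 0]],
    [[0.8, -2, 0], [0, 0, 0]],
    [[0.5, -1, 0], [0, 0, 0]],
    [[0, 0, 0], [0, 0, 0]],
    [[0, 0, 0], [0, 0, 0]],
    [[0, 0, -1], [0, 0, 0]],
    [[0, 0, -1.5], [0, 0, 0]],
    [[0, 0, -2], [0, 0, 0]],
    [[0, 0, -2], [0, 0, 0]],
    [[0, 0, -1.5], [0, 0, 0]]
  ]
}}

```text
clock: 47.5
tool_pos: [0.5709, -0.1137, 0.0981]
eef_rot: [0.71, 0.704, -0.0, -0.001]
contact_force: [0.0, 0.8, -2.6]
opening: 0.59
finger_force: 25.0
```

{"method": "step_arm", "body": {
  "increments": [
    [[0, 0, -1], [0, 0, 0]],
    [[0, 0, -0.5], [0, 0, 0]],
    [[0, 0, -0.2], [0, 0, 0]],
    [[0, 0, -0.1], [0, 0, 0]],
    [[0, 0, 0], [0, 0, 0]],
    [[0, 0, 0], [0, 0, 0]],
    [[0, 0, 0], [0, 0, 0]],
    [[0, 0, 0], [0, 0, 0]],
    [[0, 0, 0], [0, 0, 0]],
    [[0, 0, 0], [0, 0, 0]]
  ]
}}

```text
clock: 48.5
tool_pos: [0.5721, -0.1157, 0.082]
eef_rot: [0.711, 0.704, 0.0, 0.0]
contact_force: [0.2, -0.1, -2.2]
opening: 0.585
finger_force: 25.0
```

{"method": "step_arm", "body": {
  "increments": [
    [[0, 0, -0.05], [0, 0, 0]],
    [[0, 0, -0.05], [0, 0, 0]],
    [[0, 0, -0.05], [0, 0, 0]],
    [[0, 0, -0.03], [0, 0, 0]],
    [[0, 0, 0], [0, 0, 0]],
    [[0, 0, 0], [0, 0, 0]],
    [[0, 0, 0], [0, 0, 0]],
    [[0, 0, 0], [0, 0, 0]],
    [[0, 0, 0], [0, 0, 0]],
    [[0, 0, 0], [0, 0, 0]]
  ]
}}

```text
clock: 49.5
tool_pos: [0.572, -0.1157, 0.0802]
eef_rot: [0.711, 0.704, 0.0, -0.0]
contact_force: [-1.9, 0.1, -1.6]
opening: 0.589
finger_force: 25.0
```

{"method": "step_arm", "body": {
  "increments": [
    [[0, 0, -0.03], [0, 0, 0]],
    [[0, 0, -0.02], [0, 0, 0]],
    [[0, 0, 0], [0, 0, 0]],
    [[0, 0, 0], [0, 0, 0]],
    [[0, 0, 0], [0, 0, 0]],
    [[0, 0, 0], [0, 0, 0]],
    [[0, 0, 0], [0, 0, 0]],
    [[0, 0, 0], [0, 0, 0]],
    [[0, 0, 0], [0, 0, 0]],
    [[0, 0, 0], [0, 0, 0]]
  ]
}}

```text
clock: 50.5
tool_pos: [0.5719, -0.1157, 0.0802]
eef_rot: [0.711, 0.704, 0.0, 0.0]
contact_force: [-2.1, 0.1, 5.3]
opening: 0.586
finger_force: 25.0
```

{"method": "step_arm", "body": {
  "increments": [
    [[0, 0, 0], [0, 0, 0]],
    [[0, 0, 0], [0, 0, 0]],
    [[0, 0, 0], [0, 0, 0]],
    [[0, 0, 0], [0, 0, 0]],
    [[0, 0, 1], [0, 0, 0]],
    [[0, 0, 2], [0, 0, 0]],
    [[0, 0, 2.5], [0, 0, 0]],
    [[0, 0, 2.5], [0, 0, 0]],
    [[0, 0, 2.5], [0, 0, 0]],
    [[0, 0, 1.5], [0, 0, 0]]
  ],
  "fingers": 1
}}

```text
clock: 51.5
tool_pos: [0.5728, -0.1159, 0.2024]
eef_rot: [0.711, 0.703, 0.001, 0.001]
contact_force: [0.5, -0.9, 1.1]
opening: 1.003
finger_force: 0.0
```

{"method": "step_arm", "body": {
  "increments": [
    [[0, 2, 0], [0, 0, 0.4]],
    [[0.4, 4, 0], [0, 0, 0]],
    [[0.4, 4.6, 0], [0, 0, 0]],
    [[0.4, 4.6, 0], [0, 0, 0]],
    [[0.4, 4.6, 0], [0, 0, 0]],
    [[0.4, 4.6, 0], [0, 0, 0]],
    [[0.4, 4.6, 0], [0, 0, 0]],
    [[0.4, 4.6, 0], [0, 0, 0]],
    [[0.3, 4.4, 0], [0, 0, 0]],
    [[0, 3, 0], [0, 0, 0]]
  ]
}}

```text
clock: 52.5
tool_pos: [0.6023, 0.299, 0.2003]
eef_rot: [0.707, 0.707, 0.001, -0.001]
contact_force: [-0.1, 0.1, -0.5]
opening: 1.003
finger_force: 0.0
```

{"method": "step_arm", "body": {
  "increments": [
    [[0, 2, 0], [0, 0, 0]],
    [[0, 1, 0], [0, 0, 0]],
    [[0, 0, 0], [0, 0, 0]],
    [[0, 0, 0], [0, 0, 0]],
    [[0, 0, 0], [0, 0, 0]],
    [[0, 0, 0], [0, 0, 0]],
    [[0, 0, 0], [0, 0, 0]],
    [[0, 0, 0], [0, 0, 0]],
    [[0, 0, 0], [0, 0, 0]],
    [[0, 0, 0], [0, 0, 0]]
  ]
}}

```text
clock: 53.5
tool_pos: [0.603, 0.3243, 0.1997]
eef_rot: [0.708, 0.706, 0.0, 0.0]
contact_force: [-0.9, 0.6, 0.4]
opening: 1.002
finger_force: 0.0
```

{"method": "step_arm", "body": {
  "increments": [
    [[0, 0.03, -1], [0, 0, 0]],
    [[0, 0, -1.5], [0, 0, 0]],
    [[0, 0, -2], [0, 0, 0]],
    [[0, 0, -1.5], [0, 0, 0]],
    [[0, 0, -1.2], [0, 0, 0]],
    [[0, 0, -1], [0, 0, 0]],
    [[0, 0, -0.7], [0, 0, 0]],
    [[0, 0, -0.5], [0, 0, 0]],
    [[0, 0, -0.2], [0, 0, 0]],
    [[0, 0, 0], [0, 0, 0]]
  ]
}}

```text
clock: 54.5
tool_pos: [0.6031, 0.3247, 0.1038]
eef_rot: [0.708, 0.706, 0.0, 0.0]
contact_force: [-0.1, 0.4, 0.9]
opening: 1.001
finger_force: 0.0
```

{"method": "step_arm", "body": {
  "increments": [
    [[0, 0, 0], [0, 0, 0]],
    [[0, 0, 0], [0, 0, 0]],
    [[0, 0, 0], [0, 0, 0]],
    [[0, 0, 0], [0, 0, 0]],
    [[0, 0, 0], [0, 0, 0]],
    [[0, 0, 0], [0, 0, 0]],
    [[0, 0, 0], [0, 0, 0]],
    [[0, 0, 0], [0, 0, 0]],
    [[0, 0, 0], [0, 0, 0]],
    [[0, 0, 0], [0, 0, 0]]
  ],
  "fingers": 0,
  "grip_force": 20
}}

```text
clock: 55.5
tool_pos: [0.603, 0.3246, 0.1037]
eef_rot: [0.708, 0.706, 0.0, 0.0]
contact_force: [-1.0, 0.9, 2.1]
opening: 0.585
finger_force: 20.0
```

{"method": "step_arm", "body": {
  "increments": [
    [[0, 0, 0.5], [0, 0, 0]],
    [[0, 0, 1], [0, 0, 0]],
    [[0, 0, 1.5], [0, 0, 0]],
    [[0, 0, 2], [0, 0, 0]],
    [[0, 0, 2], [0, 0, 0]],
    [[0, 0, 2], [0, 0, 0]],
    [[0, 0, 1], [0, 0, 0]],
    [[0, -1, 0], [0, 0, 0]],
    [[-0.2, -2, 0], [0, 0, 0]],
    [[-0.4, -2.5, 0], [0, 0, 0]]
  ]
}}

```text
clock: 56.5
tool_pos: [0.5962, 0.269, 0.2027]
eef_rot: [0.708, 0.707, -0.001, -0.0]
contact_force: [-0.6, -0.5, -2.2]
opening: 0.586
finger_force: 20.0
```

{"method": "step_arm", "body": {
  "increments": [
    [[-0.4, -3.2, 0], [0, 0, 0]],
    [[-0.4, -3.5, 0], [0, 0, 0]],
    [[-0.4, -3.5, 0], [0, 0, 0]],
    [[-0.4, -3.5, 0], [0, 0, 0]],
    [[-0.4, -3.5, 0], [0, 0, 0]],
    [[-0.4, -3.5, 0], [0, 0, 0]],
    [[-0.4, -3.2, 0], [0, 0, 0]],
    [[0, -2.4, 0], [0, 0, 0]],
    [[0, -1.4, 0], [0, 0, 0]],
    [[0, -0.6, 0], [0, 0, 0]]
  ]
}}

```text
clock: 57.5
tool_pos: [0.5684, -0.0155, 0.2032]
eef_rot: [0.709, 0.705, -0.001, -0.0]
contact_force: [0.5, -0.2, -2.2]
opening: 0.582
finger_force: 20.0
```

{"method": "step_arm", "body": {
  "increments": [
    [[0, 0, 0], [0, 0, 0]],
    [[0, 0, 0], [0, 0, 0]],
    [[0, 0, 0], [0, 0, 0]],
    [[0, 0, -1], [0, 0, 0]],
    [[0, 0, -1.5], [0, 0, 0]],
    [[0, 0, -2], [0, 0, 0]],
    [[0, 0, -2], [0, 0, 0]],
    [[0, 0, -1], [0, 0, 0]],
    [[0, 0, -0.5], [0, 0, 0]],
    [[0, 0, 0], [0, 0, 0]]
  ]
}}

```text
clock: 58.5
tool_pos: [0.5689, -0.0132, 0.1232]
eef_rot: [0.708, 0.706, -0.0, -0.0]
contact_force: [-0.7, 0.1, -1.9]
opening: 0.586
finger_force: 20.0
```

{"method": "step_arm", "body": {
  "increments": [
    [[0.05, -0.03, -0.6], [0, 0, 0]],
    [[0, 0, -0.5], [0, 0, 0]],
    [[0, 0, -0.4], [0, 0, 0]],
    [[0, 0, -0.2], [0, 0, 0]],
    [[0, 0, -0.1], [0, 0, 0]],
    [[0, 0, -0.05], [0, 0, 0]],
    [[0, 0, -0.05], [0, 0, 0]],
    [[0, 0, 0], [0, 0, 0]],
    [[0, 0, 0], [0, 0, 0]],
    [[0, 0, 0], [0, 0, 0]]
  ]
}}

```text
clock: 59.5
tool_pos: [0.5696, -0.0137, 0.1047]
eef_rot: [0.708, 0.706, 0.0, 0.0]
contact_force: [-0.0, 0.0, -2.4]
opening: 0.584
finger_force: 20.0
```

{"method": "step_arm", "body": {
  "increments": [
    [[0, 0, -0.03], [0, 0, 0]],
    [[0, 0, -0.03], [0, 0, 0]],
    [[0, 0, 0], [0, 0, 0]],
    [[0, 0, 0], [0, 0, 0]],
    [[0, 0, 0], [0, 0, 0]],
    [[0, 0, 0], [0, 0, 0]],
    [[0, 0, 0], [0, 0, 0]],
    [[0, 0, 0], [0, 0, 0]],
    [[0, 0, 0], [0, 0, 0]],
    [[0, 0, 0], [0, 0, 0]]
  ]
}}

```text
clock: 60.5
tool_pos: [0.5695, -0.0137, 0.1041]
eef_rot: [0.708, 0.706, 0.0, 0.0]
contact_force: [-0.2, -0.2, -2.6]
opening: 0.586
finger_force: 20.0
```

{"method": "step_arm", "body": {
  "increments": [
    [[0, 0, -0.03], [0, 0, 0]],
    [[0, 0, -0.03], [0, 0, 0]],
    [[0, 0, -0.02], [0, 0, 0]],
    [[0, 0, 0], [0, 0, 0]],
    [[0, 0, 0], [0, 0, 0]],
    [[0, 0, 0], [0, 0, 0]],
    [[0, 0, 0], [0, 0, 0]],
    [[0, 0, 0], [0, 0, 0]],
    [[0, 0, 0], [0, 0, 0]],
    [[0, 0, 0], [0, 0, 0]]
  ]
}}

```text
clock: 61.5
tool_pos: [0.5696, -0.0137, 0.1037]
eef_rot: [0.708, 0.706, 0.0, 0.0]
contact_force: [-1.6, 0.4, 5.5]
opening: 0.584
finger_force: 20.0
```

{"method": "step_arm", "body": {
  "increments": [
    [[0, 0, 0], [0, 0, 0]],
    [[0, 0, 0], [0, 0, 0]],
    [[0, 0, 0], [0, 0, 0]],
    [[0, 0, 0], [0, 0, 0]],
    [[0, 0, 1], [0, 0, 0]],
    [[0, 0, 1.5], [0, 0, 0]],
    [[0, 0, 2], [0, 0, 0]],
    [[0, 0, 2], [0, 0, 0]],
    [[0, 0, 2], [0, 0, 0]],
    [[0, 0, 1], [0, 0, 0]]
  ],
  "fingers": 1
}}

```text
clock: 62.5
tool_pos: [0.5704, -0.0138, 0.2005]
eef_rot: [0.708, 0.706, 0.001, 0.001]
contact_force: [0.6, -0.1, -0.4]
opening: 0.998
finger_force: 0.0
```

{"method": "step_arm", "body": {
  "increments": [
    [[-0.5, 2, 0], [0, 0, 0]],
    [[-0.8, 3.5, 0], [0, 0, 0]],
    [[-1, 4, 0], [0, 0, 0]],
    [[-1, 4, 0], [0, 0, 0]],
    [[-1, 4, 0], [0, 0, 0]],
    [[-1, 4, 0], [0, 0, 0]],
    [[-1, 4, 0], [0, 0, 0]],
    [[-1, 4, 0], [0, 0, 0]],
    [[-0.6, 2.7, 0], [0, 0, 0]],
    [[-0.26, 1.5, 0], [0, 0, 0]]
  ]
}}

```text
clock: 63.5
tool_pos: [0.4863, 0.3266, 0.1981]
eef_rot: [0.707, 0.708, 0.0, -0.001]
contact_force: [0.2, -0.1, 0.2]
opening: 1.002
finger_force: 0.0
```

{"method": "step_arm", "body": {
  "increments": [
    [[0, 0, 0], [0, 0, 0]],
    [[0, 0, -1], [0, 0, 0]],
    [[0, 0, -2], [0, 0, 0]],
    [[0, 0, -2], [0, 0, 0]],
    [[0, 0, -2], [0, 0, 0]],
    [[0, 0, -1], [0, 0, 0]],
    [[0, 0, -0.5], [0, 0, 0]],
    [[0, 0, 0], [0, 0, 0]],
    [[0, 0, 0], [0, 0, 0]],
    [[0, 0, 0], [0, 0, 0]]
  ]
}}

```text
clock: 64.5
tool_pos: [0.4885, 0.3235, 0.1141]
eef_rot: [0.708, 0.706, 0.001, 0.0]
contact_force: [-0.3, 0.1, 0.4]
opening: 1.001
finger_force: 0.0
```

{"method": "step_arm", "body": {
  "increments": [
    [[-0.04, 0, -1], [0, 0, 0]],
    [[0, 0, -1.2], [0, 0, 0]],
    [[0, 0, -1.2], [0, 0, 0]],
    [[0, 0, -1], [0, 0, 0]],
    [[0, 0, -0.8], [0, 0, 0]],
    [[0, 0, -0.5], [0, 0, 0]],
    [[0, 0, -0.25], [0, 0, 0]],
    [[0, 0, 0], [0, 0, 0]],
    [[0, 0, 0], [0, 0, 0]],
    [[0, 0, 0], [0, 0, 0]]
  ]
}}

```text
clock: 65.5
tool_pos: [0.4878, 0.3235, 0.0542]
eef_rot: [0.708, 0.706, 0.0, 0.0]
contact_force: [0.2, -0.4, -0.9]
opening: 0.997
finger_force: 0.0
```

{"method": "step_arm", "body": {
  "increments": [
    [[0, 0, 0], [0, 0, 0]],
    [[0, 0, 0], [0, 0, 0]],
    [[0, 0, 0], [0, 0, 0]],
    [[0, 0, 0], [0, 0, 0]],
    [[0, 0, 0], [0, 0, 0]],
    [[0, 0, 0], [0, 0, 0]],
    [[0, 0, 0], [0, 0, 0]],
    [[0, 0, 0], [0, 0, 0]],
    [[0, 0, 0], [0, 0, 0]],
    [[0, 0, 0], [0, 0, 0]]
  ],
  "fingers": 0,
  "grip_force": 25
}}

```text
clock: 66.5
tool_pos: [0.4877, 0.3234, 0.0539]
eef_rot: [0.708, 0.706, 0.0, 0.0]
contact_force: [0.5, 0.6, 3.0]
opening: 0.736
finger_force: 25.0
```

{"method": "step_arm", "body": {
  "increments": [
    [[0, 0, 0.5], [0, 0, 0]],
    [[0, 0, 1], [0, 0, 0]],
    [[0, 0, 1.5], [0, 0, 0]],
    [[0, 0, 2], [0, 0, 0]],
    [[0, 0, 2], [0, 0, 0]],
    [[0, 0, 2], [0, 0, 0]],
    [[0, 0, 1], [0, 0, 0]],
    [[0.2, -0.3, 0], [0, 0, 0]],
    [[0.4, -1, 0], [0, 0, 0]],
    [[0.6, -1.8, 0], [0, 0, 0]]
  ]
}}

```text
clock: 67.5
tool_pos: [0.4986, 0.2925, 0.1527]
eef_rot: [0.707, 0.707, -0.001, -0.001]
contact_force: [-0.2, -0.9, -4.9]
opening: 0.733
finger_force: 25.0
```

{"method": "step_arm", "body": {
  "increments": [
    [[0.8, -2.5, 0], [0, 0, 0]],
    [[0.8, -2.5, 0], [0, 0, 0]],
    [[0.8, -2.5, 0], [0, 0, 0]],
    [[0.8, -2.5, 0], [0, 0, 0]],
    [[0.8, -2.5, 0], [0, 0, 0]],
    [[0.8, -2.5, 0], [0, 0, 0]],
    [[0.6, -2, 0], [0, 0, 0]],
    [[0.6, -1.6, 0], [0, 0, 0]],
    [[0.4, -1, 0], [0, 0, 0]],
    [[0, 0, 0], [0, 0, 0]]
  ]
}}

```text
clock: 68.5
tool_pos: [0.5636, 0.0934, 0.153]
eef_rot: [0.71, 0.705, -0.001, 0.0]
contact_force: [0.1, -0.0, -4.3]
opening: 0.735
finger_force: 25.0
```

{"method": "step_arm", "body": {
  "increments": [
    [[0, 0, 0], [0, 0, 0]],
    [[0, 0, 0], [0, 0, 0]],
    [[0, 0, -1], [0, 0, 0]],
    [[0, 0, -1.5], [0, 0, 0]],
    [[0, 0, -2], [0, 0, 0]],
    [[0, 0, -1.5], [0, 0, 0]],
    [[0, 0, -1], [0, 0, 0]],
    [[0, 0, -0.5], [0, 0, 0]],
    [[0, 0, 0], [0, 0, 0]],
    [[0, 0, 0], [0, 0, 0]]
  ]
}}

```text
clock: 69.5
tool_pos: [0.5639, 0.0965, 0.0791]
eef_rot: [0.708, 0.706, 0.0, 0.0]
contact_force: [1.3, 0.0, -4.3]
opening: 0.737
finger_force: 25.0
```

{"method": "step_arm", "body": {
  "increments": [
    [[0, 0, -0.8], [0, 0, 0]],
    [[0, 0, -0.6], [0, 0, 0]],
    [[0, 0, -0.4], [0, 0, 0]],
    [[0, 0, -0.3], [0, 0, 0]],
    [[0, 0, -0.2], [0, 0, 0]],
    [[0, 0, -0.1], [0, 0, 0]],
    [[0, 0, -0.05], [0, 0, 0]],
    [[0, 0, 0], [0, 0, 0]],
    [[0, 0, 0], [0, 0, 0]],
    [[0, 0, 0], [0, 0, 0]]
  ]
}}

```text
clock: 70.5
tool_pos: [0.5636, 0.0963, 0.0544]
eef_rot: [0.708, 0.706, 0.0, 0.0]
contact_force: [0.6, 0.6, -4.7]
opening: 0.734
finger_force: 25.0
```

{"method": "step_arm", "body": {
  "increments": [
    [[0, 0, -0.03], [0, 0, 0]],
    [[0, 0, -0.03], [0, 0, 0]],
    [[0, 0, -0.02], [0, 0, 0]],
    [[0, 0, 0], [0, 0, 0]],
    [[0, 0, 0], [0, 0, 0]],
    [[0, 0, 0], [0, 0, 0]],
    [[0, 0, 0], [0, 0, 0]],
    [[0, 0, 0], [0, 0, 0]],
    [[0, 0, 0], [0, 0, 0]],
    [[0, 0, 0], [0, 0, 0]]
  ]
}}

```text
clock: 71.5
tool_pos: [0.5636, 0.0963, 0.0539]
eef_rot: [0.708, 0.706, 0.0, 0.0]
contact_force: [-2.1, 0.0, 5.1]
opening: 0.738
finger_force: 25.0
```

{"method": "step_arm", "body": {
  "increments": [
    [[0, 0, 0], [0, 0, 0]],
    [[0, 0, 0], [0, 0, 0]],
    [[0, 0, 0], [0, 0, 0]],
    [[0, 0, 0], [0, 0, 0]],
    [[0, 0, 1], [0, 0, 0]],
    [[0, 0, 2], [0, 0, 0]],
    [[0, 0, 3], [0, 0, 0]],
    [[0, 0, 4], [0, 0, 0]],
    [[0, 0, 4], [0, 0, 0]],
    [[0, 0, 3], [0, 0, 0]]
  ],
  "fingers": 1
}}

```text
clock: 72.5
tool_pos: [0.5641, 0.0963, 0.2267]
eef_rot: [0.708, 0.706, 0.001, 0.001]
contact_force: [1.4, 0.5, -1.1]
opening: 0.999
finger_force: 0.0
```

{"method": "step_arm", "body": {
  "increments": [
    [[-1.9, 2.5, 0.5], [0, 0, 3.6]],
    [[-1.9, 2.5, 0.5], [0, 0, 3.6]],
    [[-1.9, 2.5, 0.5], [0, 0, 3.6]],
    [[-1.9, 2.5, 0.5], [0, 0, 3.6]],
    [[-1.9, 2.5, 0.5], [0, 0, 3.6]],
    [[-1.9, 2.5, 0.5], [0, 0, 3.6]],
    [[-1.9, 2.5, 0.5], [0, 0, 3.6]],
    [[-1.9, 2.5, 0.5], [0, 0, 3.6]],
    [[-1.9, 2.5, 0.5], [0, 0, 3.6]],
    [[-1.9, 2.5, 0.5], [0, 0, 3.6]]
  ]
}}

```text
clock: 73.5
tool_pos: [0.3726, 0.347, 0.2744]
eef_rot: [0.454, 0.891, 0.0, 0.0]
contact_force: [0.4, 0.3, 0.4]
opening: 1.002
finger_force: 0.0
```

{"method": "step_arm", "body": {
  "increments": [
    [[-1.9, 2.5, 0], [0, 0, 3.6]],
    [[-1.9, 2.5, 0], [0, 0, 3.6]],
    [[-1.9, 2.5, 0], [0, 0, 3.6]],
    [[-1.9, 2.5, 0], [0, 0, 3.6]],
    [[-1.9, 2.5, 0], [0, 0, 3.6]],
    [[-1.9, 2.5, 0], [0, 0, 3.6]],
    [[-1.9, 2.5, 0], [0, 0, 3.6]],
    [[-1.9, 2.5, 0], [0, 0, 3.6]],
    [[-1.9, 2.5, 0], [0, 0, 3.6]],
    [[0, 0, 0], [0, 0, 0]]
  ]
}}

```text
clock: 74.5
tool_pos: [0.1977, 0.5748, 0.274]
eef_rot: [0.185, 0.983, 0.001, -0.002]
contact_force: [-0.0, 0.4, 0.0]
opening: 1.0
finger_force: 0.0
```

```bash
cat > cmp.py <<'E'
from m import *
st()
for n in ("top","scene"):
    f=np.load(n+"0.npz"); c0={k:f[k] for k in("fov_y","cx","cy","k1","R","t")}
    c,im,d=snap(n,"end_"+n)
    for tag,cc,dd in(("before",c0,f["d"]),("after",c,d)):
        W=cloud(cc,dd); z=W[...,2]; x=W[...,0];y=W[...,1]; roi=(x>.515)&(x<.68)&(y>-.2)&(y<.18)
        print("==",n,tag)
        box("aer",W,roi&(z>.152)&(z<.175),200); box("shoulder",W,roi&(y<-.06)&(z>.11)&(z<.125),200); box("jar",W,roi&(y>.05)&(z>.09)&(z<.105),200)
        box("tin",W,roi&(y>.09)&(x>.59)&(z>.033)&(z<.0455),250)
        box("tape",W,(x>.4)&(x<.52)&(y>-.02)&(y<.12)&(z>.058)&(z<.075),30)
E
python3 cmp.py
```

```text
74.5 [197.7 574.8 274. ] yaw 68.67 [-70.  36.  -9.  91.   6.  54. -13.] [-0.   0.4  0. ]
== top before
aer px 647 [327. 222.] z 161.5 mean [567.8 -13.4] rect [569.  -13.5] [47.8 48.4] 42.0 circ [569.5 -13.5] 25.1
shoulder px 1151 [386. 223.] z 117.0 mean [ 571.5 -118.4] rect [ 572.8 -115.3] [86.3 54. ] 89.2 circ [ 572.3 -115. ] 49.4
jar px 923 [267. 236.] z 96.7 mean [563.2  95.9] rect [563.7  96. ] [62.2 61.3] 74.1 circ [563.8  95.9] 31.7
tin px 706 [253. 209.] z 36.8 mean [631.7 129.9] rect [632.4 130. ] [57.3 59.5] 24.6 circ [632.  129.7] 30.4
tape px 505 [286. 305.] z 62.8 mean [440.6  68.5] rect [440.9  68.3] [29.3 63.6] 67.6 circ [440.9  68.4] 32.3
== top after
aer px 643 [327. 222.] z 161.5 mean [568.3 -13.6] rect [569.3 -13.6] [48.4 46.9] 73.5 circ [570.2 -13.7] 24.8
shoulder px 1152 [386. 224.] z 117.0 mean [ 571.2 -118.8] rect [ 572.7 -115.8] [86.9 54.4] 89.1 circ [ 572.7 -115.2] 49.8
jar px 929 [267. 236.] z 96.9 mean [563.8  95.8] rect [564.6  96.4] [62.4 61.7] 50.2 circ [564.6  95.9] 31.7
tin px 700 [253. 209.] z 36.9 mean [631.8 130. ] rect [633.6 130.6] [57.9 59.4] 25.
[... 585 characters left out ...]
29.5 128.9] 31.5
tape px 191 [319. 193.] z 67.3 mean [435.2  66.6] rect [434.   69.8] [30.7 54.7] 69.1 circ [433.5  66.3] 28.5
== scene after
aer px 454 [330. 208.] z 164.7 mean [573.4 -18.4] rect [570.5 -15.9] [47.1 49.2] 89.1 circ [570.2 -15.7] 24.9
shoulder px 896 [288. 253.] z 120.0 mean [ 577.  -124.2] rect [ 570.7 -115.9] [88.1 56.6] 89.9 circ [ 572.5 -116.6] 49.4
jar px 573 [369. 206.] z 100.4 mean [566.   92.3] rect [562.5  95.5] [61.2 63.4] 50.2 circ [563.2  95.4] 33.2
tin px 540 [402. 232.] z 40.3 mean [627.1 135.5] rect [623.  136.1] [60.6 75.3] 2.5 circ [623.6 139.9] 44.0
tape px 192 [319. 193.] z 66.9 mean [435.2  66.8] rect [435.1  68.9] [30.9 53.4] 71.3 circ [435.1  67.9] 29.9
```

View pics/end_scene.png

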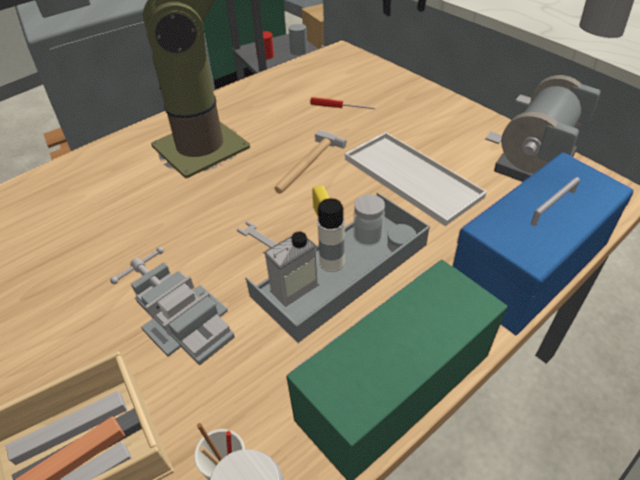

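The final scene view shows all three containers upright on their original spots, with before and after positions agreeing within about 0.6 mm. The blank lies between the vise jaws at about (177,300), the tray is empty, and the tin, wrench and tape are where they were.

```bash
python3 -c "
from plant import r
print(r.finish_job())"
```

```text
the job is handed in; nothing more can be done
None
```

The job is handed in at about 75 s: the blank lies flat and centred between the vise jaws, all three containers stand upright within about 1 mm of where they stood, and the grease tin, wrench and tape measure were left alone.

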